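# Re-order the holders on the optical bench

## Robot

A 6-joint arm with a two-finger parallel gripper is mounted at the origin on the work surface. World frame = base frame: x ahead of the robot, y to its left, z up, the work surface at z = 0. Lengths are in m, angles in degrees, forces in N, time in s.
With the tool pointing down it reaches from about 0.325 to 0.775 m from the base axis. Payload 5.5 kg.
Tool frame: the origin (TCP) lies between the finger pads; the fingertips stand 17 mm ahead of it and the grasp point (between the pads) lies 2 mm behind it; y points along the fingers, z is the direction in which the jaws open and shut, and the axes are right-handed (so a half turn about y gives the same grasp; the last joint's range is limited). The gripper opens to 85 mm and grips with 20 to 120 N. Pads are 22 mm wide; open, the fingers measure 114 mm over their backs; the gripper's body (76 mm by 85 mm) begins 54 mm behind the grasp point. The pads swing forward as they close: fully open they stand 13 mm farther back than shut.
Start: joints at [-72.118, 5.22, 70.514, -0, 104.267, -3.249], TCP at [0.216, -0.56, 0.248] pointing down, gripper open.
Joint ranges: [-164.24, 164.24], [-49.07, 125.15], [9.68, 141.18], [-86.29, 266.29], [3.28, 154.24], [-151.56, 151.56]. Speed limits (degrees/s): [147.25, 147.25, 172.46, 180, 180, 180].

## Interface

Orientations are given as a 3x3 rotation matrix whose columns are the frame's x, y, z axes.
In Python, from cell import bot gives the robot as it stands.
- The arm moves only by the shell command python3 -m creep 'ROWS' [FORCE]. ROWS is JSON, a list of rows, each an object with "dp": the shift along the tool's x, y, z in m, a list of three; "rot": the turn, a rotation vector about the tool's x, y, z in degrees, a list of three; "fingers": the finger opening in m, from 0 to 0.0854. A call has 1 to 10 rows; each row shifts and turns the pose as measured when the row begins, along the tool's axes as they then stand; what a row does not reach is not made up. A row lasts 1/12 s, in which the tool goes at most 41.7 mm and 7.16 degrees, less where a joint would pass 70% of its speed; a pose out of reach is approached as far as the arm can. A call is refused whole if a number of a shift passes 0.0417 or a number of a turn 7.16, either way. A call with a gripper value outside its range is refused whole. The fingers move at their own pace and stop on an object; FORCE is the grip in N (left out, the last holds). Time passes only in rows, so rows that do not move let the fingers close. It gives the time, the measured TCP pose, the force and the opening at its end, in the units of the state.
- bot.get_obs(): the state, without advancing time (a new reading comes with each control period).
- bot.read_camera(name): name is "scene" or "top" or "wrist"; returns the picture (480x640x3 uint8, red, green, blue); there is no depth.
- bot.calibration(name): a dict with "intrinsics" (3x3 intrinsics, pixels), "rvec" (rotation vector, rad) and "tvec" (3), from world to camera coordinates, as OpenCV has them. Camera axes: x right, y down, z forward; pixel columns grow to the right and rows downward; lengths in m; the calibration is good to about 2 mm. A picture is of the moment at which its call begins: read the wrist's pose just before it. calibration takes no time and is no camera call; for the wrist camera it gives the pose at the moment of the call.
- bot.finish_job(): hands the job in, once; it reports no verdict.
Trained networks look in the newest picture that a camera, given by its name, has taken for a name from the list of things; names that differ only in an ending like _2 or _b are one class to them, and where a whole thing is asked for, a point or a joint stands for the part that bears it (a point fixed in the world has none). Each returns a list of dicts, best first, with "score" (0 to 1); they miss things now and then, are a little off and sometimes report something else, mostly with a low value. They report only what shows in the picture. A call takes as long as a camera call. They do not tell look-alikes from the thing itself.
- bot.recognise(name, camera): "extent" ([centre column, centre row, width, height] as shares, 0 to 1, of the picture: columns of its width, rows of its height, round what is visible of it).
- bot.place_of(name, camera): "xy" ([column, row] as shares, 0 to 1, of the picture: columns of its width, rows of its height: a listed point, or the origin of a listed thing).
The state is a dict: "time": time; "joint_positions": joint angles; "dq": joint speeds; "effort": joint torques, N m; "ee_pos": TCP position; "tcp_rot": TCP orientation; "contact_force": force on the tool from outside, world axes, zero at the start; "moment": the same for the moment, N m; "opening": opening from 0.0 (shut) to 1.0 (fully open).
Only numpy, scipy, OpenCV 4.12 (cv2) and the standard library are available. Lean on these libraries where they do the work, as an engineer would, in place of code of your own. Each camera call takes 0.05 s, during which the arm holds its last target.

## Task

The four holders on the optical bench stand in the wrong order. Rearrange them so that, counting from the lamp along the rail, they are the arrow slide (blue grip), the iris (yellow grip), the lens (red grip) and the screen (green grip), one at each orange clip mark: foot centred on the mark, square across the rail. Every mark is taken, so there is a free black mat to set one aside on the way; never let a holder tip over.

Things in the scene. Friction and masses are not known exactly. Their poses are not given: they have to be found in the camera images.
- slide: Slide holder: square blue plate, 64 mm wide, 10 mm thick, white field with a black arrow. Loose, 0.2 to 0.37 kg; steel foot 60 (x) x 50 (y) x 12 mm; blue grip block on top, 30 (x) x 14 (y) x 26 mm, 84 to 110 mm above the underside: pinch it by its 14 mm. Origin: centre of the foot's underside; z up, x across the rail, y along it. Front and back alike: a half turn does not matter.
- iris: Iris holder: round black disc, 64 mm across, 10 mm thick, with a brass ring and blades. Loose, 0.2 to 0.37 kg; steel foot 60 (x) x 50 (y) x 12 mm; yellow grip block on top, 30 (x) x 14 (y) x 26 mm, 84 to 110 mm above the underside: pinch it by its 14 mm. Origin: centre of the foot's underside; z up, x across the rail, y along it. Front and back alike: a half turn does not matter.
- lens: Lens holder: red ring, 64 mm across, 10 mm thick, with a clear glass lens. Loose, 0.2 to 0.37 kg; steel foot 60 (x) x 50 (y) x 12 mm; red grip block on top, 30 (x) x 14 (y) x 26 mm, 84 to 110 mm above the underside: pinch it by its 14 mm. Origin: centre of the foot's underside; z up, x across the rail, y along it. Front and back alike: a half turn does not matter.
- screen: Screen holder: plain white plate, 80 mm wide, 5 mm thick, aluminium edge. Loose, 0.2 to 0.37 kg; steel foot 60 (x) x 50 (y) x 12 mm; green grip block on top, 30 (x) x 14 (y) x 26 mm, 84 to 110 mm above the underside: pinch it by its 14 mm. Origin: centre of the foot's underside; z up, x across the rail, y along it. Front and back alike: a half turn does not matter.
- lamp: Black LED lamp box 66 x 84 mm, 90 mm high, with aluminium fins on top and a round window at both ends, fixed on the rail near either end (the other end has only a low steel stop), 130 to 170 mm beyond the nearest clip. Origin: centre of its underside, on the rail's top centreline; y along the rail.
- mat: Free spot: flat black rubber mat 100 x 100 mm, 3 mm thick, empty, fixed on the table between the rail and the robot. Origin: centre of its underside, on the table; its edges are parallel to the rail.
- clip_1: Index clip, the end one of four alike on the optical bench: orange pointers (14 mm) on both long edges of the rail and an orange line across it. Fixed, 95 to 135 mm apart. Origin: on the line, on the centreline of the rail's flat top (70 mm wide, no lips, 33 mm above the table); x across the rail, y along it from clip_1 to clip_4, z up.
- clip_2: Index clip, the second (next to clip_1) of four alike on the optical bench: orange pointers (14 mm) on both long edges of the rail and an orange line across it. Fixed, 95 to 135 mm apart. Origin: on the line, on the centreline of the rail's flat top (70 mm wide, no lips, 33 mm above the table); x across the rail, y along it from clip_1 to clip_4, z up.
- clip_3: Index clip, the third (next to clip_4) of four alike on the optical bench: orange pointers (14 mm) on both long edges of the rail and an orange line across it. Fixed, 95 to 135 mm apart. Origin: on the line, on the centreline of the rail's flat top (70 mm wide, no lips, 33 mm above the table); x across the rail, y along it from clip_1 to clip_4, z up.
- clip_4: Index clip, the other end one of four alike on the optical bench: orange pointers (14 mm) on both long edges of the rail and an orange line across it. Fixed, 95 to 135 mm apart. Origin: on the line, on the centreline of the rail's flat top (70 mm wide, no lips, 33 mm above the table); x across the rail, y along it from clip_1 to clip_4, z up.
Mind the look-alikes: they are no part of the job. Leave any pink or purple look-alike of the iris alone.

How it is judged:
By the outcome, as a careful person would: the job done as asked, in the order asked, and still so for the second after the job is handed in, with the robot touching nothing.
It also fails if it takes over 136 s, if anything falls off the work surface, if the arm or the gripper's body presses on something with over 40 N, if the wrist force passes 120 N, or if a joint passes its speed limit or range.

## Working session

There is one attempt and no reset: what is moved stays moved. The work goes in short steps, Python scripts to look and compute and a shell command to move; the robot and the scene stay as the last step left them, time stands still between calls to the robot, and variables do not carry over. Pictures are saved under pics/ and viewed, and the job is handed in when it is done.

```bash
ls; mkdir -p pics; python3 - <<'E'
from cell import bot
import cv2
print(bot.get_obs())
for n in ("scene","top","wrist"):
    im=bot.read_camera(n); cv2.imwrite(f"pics/{n}0.png",im[:,:,::-1])
    c=bot.calibration(n); print(n,c)
E
```

```text
pics
{'time': 0.0, 'joint_positions': array([-7.21173718e+01,  5.26467413e+00,  7.05839778e+01, -3.57787640e-04,
        1.04265955e+02, -3.24767869e+00]), 'dq': array([-0.03752177,  0.00378163,  0.10120048,  0.08938784,  0.03328181,
        0.03048581]), 'effort': array([-2.90914140e-04, -4.58730018e+01, -4.18027997e+01,  3.19277729e-05,
        1.17460953e-02,  7.48999651e-05]), 'ee_pos': array([ 0.21622264, -0.55941454,  0.24711379]), 'tcp_rot': array([[-9.32763568e-01, -6.19976606e-04,  3.60488200e-01],
       [-3.60488717e-01,  1.90176720e-03, -9.32761635e-01],
       [-1.07274241e-04, -9.99997999e-01, -1.99739373e-03]]), 'contact_force': array([ 0.25700628, -0.09040861, -0.09765898]), 'moment': array([-0.07135088, -0.04468538,  0.0237615 ]), 'opening': 1.0020512276267728}
scene {'intrinsics': array([[592.26466571,   0.        , 315.6826273 ],
       [  0.        , 592.26466571, 231.40763226],
       [  0.        ,   0.        ,   1.        ]]), 'rvec': array([ 2.25852023,  1.45161618, -0.374984  ]), 'tvec': array([-0.21961609, -0.47268219,  1.24110508])}
top {'intrinsics': array([[500.90344213,   0.        , 315.57624011],
       [  0.        , 500.90344213, 239.26319161],
       [  0.        ,   0.        ,   1.        ]]), 'rvec': array([ 1.92260661, -2.30240742,  0.23936113]), 'tvec': array([0.06519182, 0.59155424, 0.78222387])}
wrist {'intrinsics': array([[408.93454655,   0.        , 318.72690009],
       [  0.        , 408.93454655, 242.40092238],
       [  0.        ,   0.        ,   1.        ]]), 'rvec': array([-2.40503219,  1.64807575,  0.22373836]), 'tvec': array([-0.5976645 , -0.03361169,  0.37967874])}
```

View pics/scene0.png

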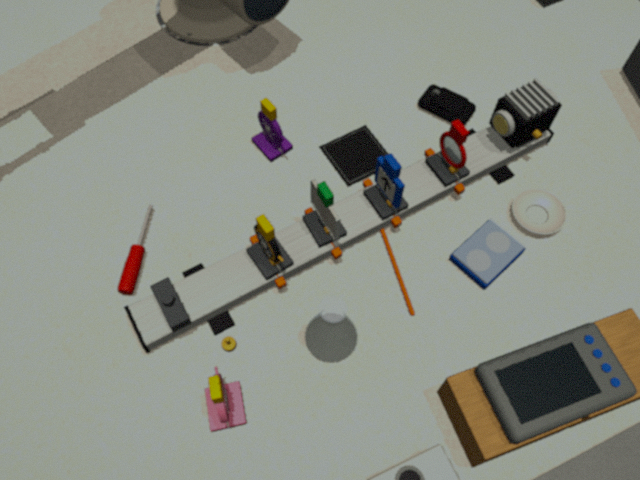

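View pics/top0.png

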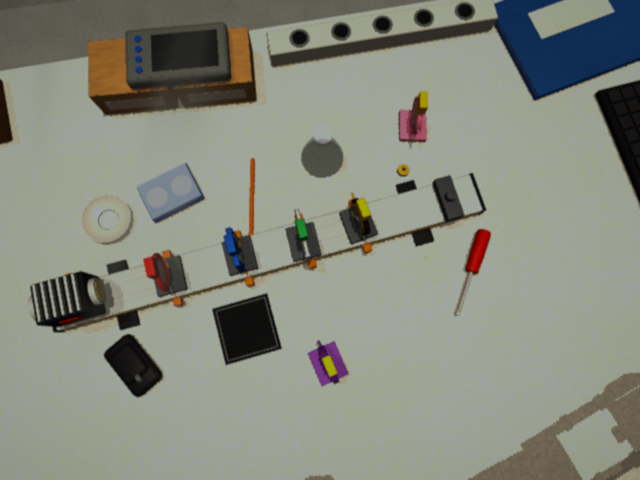

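View pics/wrist0.png

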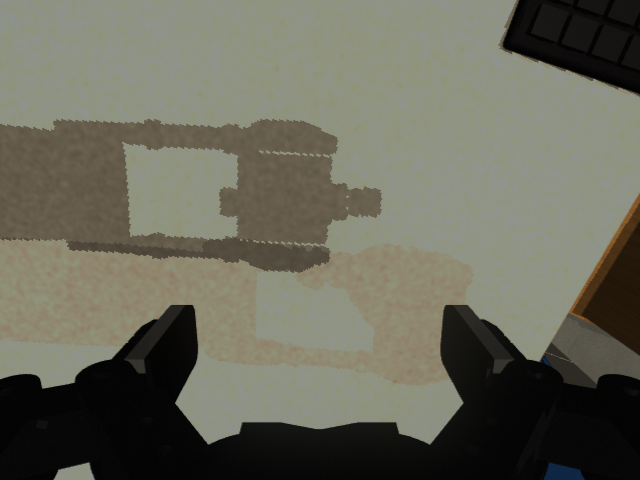

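The top picture shows the order from the lamp at (70,298): lens (158,271), slide (235,248), screen (302,232), iris (361,212). The mat is at (247,328). Iris look-alikes are the purple one at (328,362) and the pink one at (415,120).

Plan: lens→mat, slide→A, iris→B, screen→D, lens→C.

```bash
cat > h.py <<'E'
from cell import bot
import numpy as np, cv2
def cam(n):
    c=bot.calibration(n); R,_=cv2.Rodrigues(np.array(c["rvec"])); return np.array(c["intrinsics"]),R,np.array(c["tvec"]).ravel()
def back(n,px,z,C=None):
    K,R,t=C or cam(n); px=np.atleast_2d(px).astype(float)
    d=(np.linalg.inv(K)@np.c_[px,np.ones(len(px))].T); d=R.T@d; o=-R.T@t
    s=(z-o[2])/d[2]; return (o[:,None]+d*s).T
def proj(n,P,C=None):
    K,R,t=C or cam(n); p=K@(R@np.atleast_2d(P).T+t[:,None]); return (p[:2]/p[2]).T
E
python3 - <<'E'
from h import *
Z=dict(slide=.033,iris=.033,lens=.033,screen=.033,lamp=.033,mat=0,clip_1=.033,clip_2=.033)
for n in ("top","scene"):
    im=bot.read_camera(n)
    for k in Z:
        r=[d for d in bot.place_of(k,n)]
        for d in r[:5]:
            px=np.array(d["xy"])*[640,480]; print(n,k,round(d["score"],2),px.round(1),back(n,px,Z[k])[0].round(4))
im=bot.read_camera("top")
cv2.imwrite("pics/z1.png",cv2.resize(im[180:330,20:260,::-1],None,fx=3.3,fy=3.3,interpolation=cv2.INTER_CUBIC))
cv2.imwrite("pics/z2.png",cv2.resize(im[160:310,200:440,::-1],None,fx=3.3,fy=3.3,interpolation=cv2.INTER_CUBIC))
E
```

```text
top slide 0.66 [239.4 252. ] [0.6009 0.0915 0.033 ]
top iris 0.96 [410.4 126.7] [ 0.7756 -0.2505  0.033 ]
top iris 0.84 [358.  223.9] [ 0.6134 -0.1206  0.033 ]
top iris 0.83 [328.4 360.2] [ 0.3942 -0.0268  0.033 ]
top lens 0.72 [169.1 276.5] [0.5802 0.2165 0.033 ]
top lens 0.66 [248.5 326.9] [0.4716 0.0953 0.033 ]
top screen 0.85 [300.4 242.7] [ 0.5983 -0.0154  0.033 ]
top lamp 0.78 [ 81.6 304.7] [0.5588 0.3682 0.033 ]
top mat 0.68 [247.7 331.8] [0.4654 0.1021 0.    ]
scene slide 0.91 [384.7 198.7] [0.5916 0.0949 0.033 ]
scene iris 0.93 [271.8 148.4] [ 0.4205 -0.0341  0.033 ]
scene iris 0.91 [225.1 407.4] [ 0.7988 -0.2596  0.033 ]
scene iris 0.78 [269.  259.1] [ 0.6153 -0.1195  0.033 ]
scene lens 0.76 [446.9 169.5] [0.5834 0.2177 0.033 ]
scene lens 0.69 [383.1 200.7] [0.5939 0.0907 0.033 ]
scene screen 0.65 [322.6 227.1] [ 0.598  -0.0202  0.033 ]
scene screen 0.37 [358.7 156.2] [0.4971 0.0947 0.033 ]
scene lamp 0.88 [517.5 132.7] [0.5668 0.3707 0.033 ]
scene mat 0.77 [358. 153.] [0.4693 0.1097 0.    ]
```

View pics/z1.png

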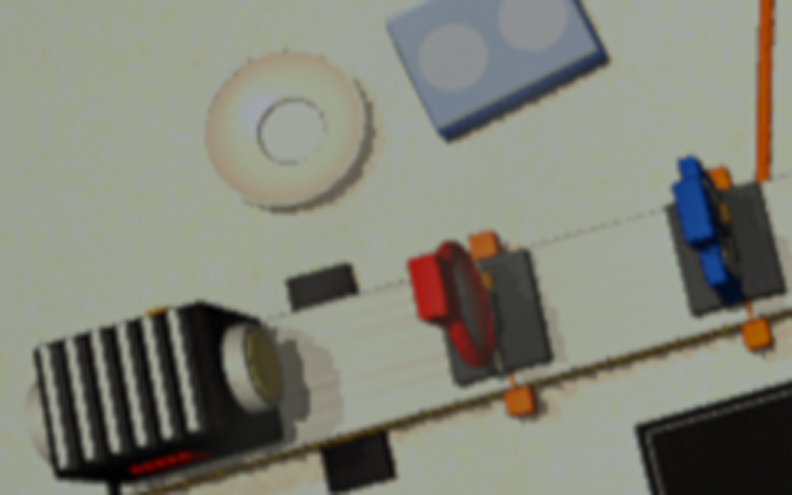

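View pics/z2.png

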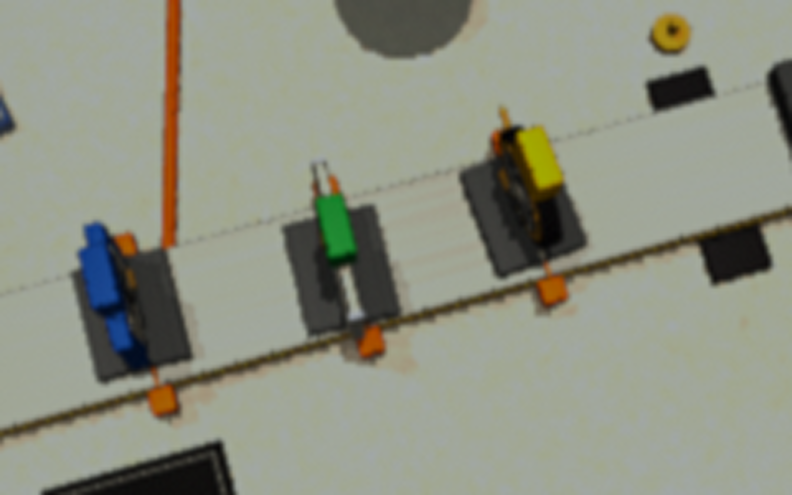

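```bash
python3 -m creep '[{"dp":[-0.032,-0.006,-0.022],"rot":[0,2,0]},{"dp":[-0.032,-0.006,-0.022],"rot":[0,2,0]},{"dp":[-0.032,-0.006,-0.022],"rot":[0,2,0]},{"dp":[-0.032,-0.006,-0.022],"rot":[0,2,0]},{"dp":[-0.032,-0.006,-0.022],"rot":[0,2,0]},{"dp":[-0.032,-0.006,-0.022],"rot":[0,2,0]},{"dp":[-0.032,-0.006,-0.022],"rot":[0,2,0]},{"dp":[-0.032,-0.006,-0.022],"rot":[0,2,0]},{"dp":[-0.032,-0.006,-0.022]},{"dp":[-0.032,-0.006,-0.022]}]' 60
python3 - <<'E'
from h import *
K,R,t=cam("wrist"); o=bot.get_obs(); print(o["ee_pos"],o["tcp_rot"].round(3)); c=-R.T@t; print(c, R[2].round(3), o["tcp_rot"].T@(c-o["ee_pos"]))
E
```

```text
[ 0.21629404 -0.55967918  0.2482935 ] [[-0.933  0.     0.36 ]
 [-0.36  -0.    -0.933]
 [ 0.    -1.     0.   ]]
[ 0.27867066 -0.53415974  0.3744035 ] [-0.246 -0.094 -0.965] [-0.06738158 -0.12611033 -0.00131338]invalid input
```

```bash
python3 -m creep '[{"dp":[-0.032,-0.006,-0.022],"rot":[0,2,0],"fingers":0.0854},{"dp":[-0.032,-0.006,-0.022],"rot":[0,2,0],"fingers":0.0854},{"dp":[-0.032,-0.006,-0.022],"rot":[0,2,0],"fingers":0.0854},{"dp":[-0.032,-0.006,-0.022],"rot":[0,2,0],"fingers":0.0854},{"dp":[-0.032,-0.006,-0.022],"rot":[0,2,0],"fingers":0.0854},{"dp":[-0.032,-0.006,-0.022],"rot":[0,2,0],"fingers":0.0854},{"dp":[-0.032,-0.006,-0.022],"rot":[0,2,0],"fingers":0.0854},{"dp":[-0.032,-0.006,-0.022],"rot":[0,2,0],"fingers":0.0854},{"dp":[-0.032,-0.006,-0.022],"rot":[0,0,0],"fingers":0.0854},{"dp":[-0.032,-0.006,-0.022],"rot":[0,0,0],"fingers":0.0854}]' 60
```

```text
time: 1.93
ee_pos: [0.4871, -0.2734, 0.3075]
tcp_rot: [[-0.998, -0.002, 0.06], [-0.06, 0.002, -0.998], [0.002, -1.0, -0.002]]
contact_force: [0.1, -0.4, 0.7]
opening: 0.999
```

```bash
python3 -m creep '[{"dp":[-0.015,0,-0.031],"rot":[0,0,0],"fingers":0.0854},{"dp":[-0.015,0,-0.031],"rot":[0,0,0],"fingers":0.0854},{"dp":[-0.015,0,-0.031],"rot":[0,0,0],"fingers":0.0854},{"dp":[-0.015,0,-0.031],"rot":[0,0,0],"fingers":0.0854},{"dp":[-0.015,0,-0.031],"rot":[0,0,0],"fingers":0.0854},{"dp":[-0.015,0,-0.031],"rot":[0,0,0],"fingers":0.0854},{"dp":[-0.015,0,-0.031],"rot":[0,0,0],"fingers":0.0854},{"dp":[-0.015,0,-0.031],"rot":[0,0,0],"fingers":0.0854},{"dp":[-0.015,0,-0.031],"rot":[0,0,0],"fingers":0.0854},{"dp":[0,0,0],"rot":[0,0,0],"fingers":0.0854}]' 60
python3 - <<'E'
from h import *
C=cam("wrist");im=bot.read_camera("wrist"); cv2.imwrite("pics/w1.png",im[:,:,::-1])
import pickle; pickle.dump((C,im),open("w1.pkl","wb"))
for k in ("slide","iris","lens","screen","mat","clip_1","clip_4","lamp"):
    for d in bot.place_of(k,"wrist")[:4]:
        px=np.array(d["xy"])*[640,480]; print(k,round(d["score"],2),px.round(1),back("wrist",px,0 if k=="mat" else .033,C)[0].round(4))
E
```

```text
time: 2.77
ee_pos: [0.6133, 0.0342, 0.3079]
tcp_rot: [[-0.998, 0.001, 0.067], [-0.067, 0.004, -0.998], [-0.001, -1.0, -0.004]]
contact_force: [0.6, -0.3, -0.5]
opening: 1.0
slide 0.75 [262.  216.5] [0.594  0.0928 0.033 ]
iris 0.98 [637.2  34.7] [ 0.7816 -0.2355  0.033 ]
iris 0.79 [354.8 383.2] [ 0.4107 -0.0169  0.033 ]
lens 0.6 [140.5 221. ] [0.5811 0.2145 0.033 ]
screen 0.73 [373.8 224. ] [ 0.5939 -0.0195  0.033 ]
screen 0.63 [262.9 214.7] [0.5959 0.092  0.033 ]
mat 0.62 [248.9 313.8] [0.4713 0.1088 0.    ]
lamp 0.73 [262.3 215. ] [0.5955 0.0926 0.033 ]
```

View pics/w1.png

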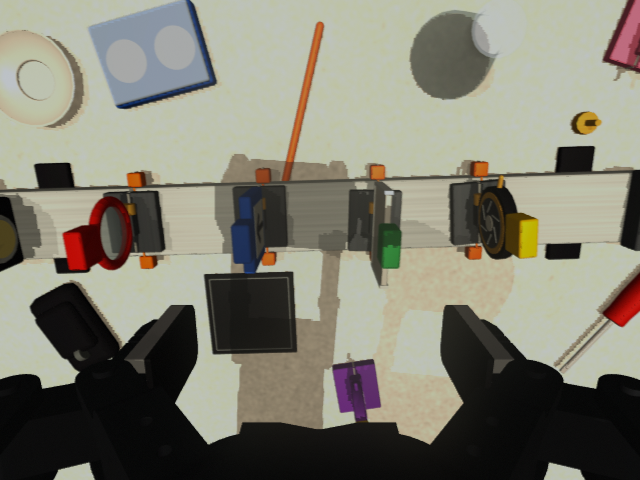

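```bash
python3 - <<'E'
from h import *
import pickle
C,im=pickle.load(open("w1.pkl","rb"))
def seg(im,lo,hi,amin=15):
    h=cv2.cvtColor(im,cv2.COLOR_RGB2HSV); m=cv2.inRange(h,lo,hi)
    n,l,s,c=cv2.connectedComponentsWithStats(m); return [(tuple(c[i].round(1)),s[i].tolist()) for i in range(1,n) if s[i][4]>=amin]
for nm,I,CC in (("wrist",im,C),("top",bot.read_camera("top"),cam("top")),("scene",bot.read_camera("scene"),cam("scene"))):
    for c,s in seg(I,(7,150,110),(20,255,255)):
        print(nm,c,s,back(nm,c,.033,CC)[0].round(4))
cv2.imwrite("pics/w1z.png",cv2.resize(im[150:280,60:330,::-1],None,fx=2.9,fy=2.9,interpolation=cv2.INTER_CUBIC))
cv2.imwrite("pics/w1y.png",cv2.resize(im[150:300,330:580,::-1],None,fx=3,fy=3,interpolation=cv2.INTER_CUBIC))
E
```

```text
wrist (np.float64(302.9), np.float64(99.6)) [282, 22, 41, 159, 1095] [0.7072 0.0583 0.033 ]
wrist (np.float64(591.5), np.float64(125.6)) [584, 119, 14, 11, 61] [ 0.7022 -0.2138  0.033 ]
wrist (np.float64(480.5), np.float64(169.2)) [474, 162, 14, 19, 206] [ 0.655  -0.1168  0.033 ]
wrist (np.float64(377.6), np.float64(172.2)) [371, 165, 14, 16, 194] [ 0.6454 -0.0179  0.033 ]
wrist (np.float64(262.1), np.float64(175.7)) [256, 169, 13, 14, 172] [0.6345 0.094  0.033 ]
wrist (np.float64(133.9), np.float64(179.7)) [127, 173, 15, 14, 188] [0.6221 0.219  0.033 ]
wrist (np.float64(500.2), np.float64(181.6)) [498, 175, 6, 13, 49] [ 0.6445 -0.138   0.033 ]
wrist (np.float64(129.9), np.float64(209.4)) [128, 205, 5, 10, 42] [0.5922 0.2245 0.033 ]
wrist (np.float64(474.7), np.float64(252.2)) [468, 243, 14, 17, 161] [ 0.5716 -0.1252  0.033 ]
wrist (np.float64(268.1), np.float64(258.2)) [262, 248, 13, 17, 155] [0.5507 0.0852 0.033 ]
wrist (np.float64(146.1), np.float64(261.7)) [140, 252, 14, 17, 168] [0.5383 0.2108 0.033 ]
top (np.float64(251.1), np.float64(212.4)) [249, 194, 5, 41, 135] [0.6674 0.06
[... 2119 characters left out ...]
 np.float64(412.4)) [464, 408, 7, 10, 23] [0.9413 0.0364 0.033 ]
scene (np.float64(473.9), np.float64(413.9)) [468, 408, 12, 10, 32] [0.9467 0.0435 0.033 ]
scene (np.float64(595.4), np.float64(413.3)) [589, 410, 13, 7, 20] [1.0145 0.1938 0.033 ]
scene (np.float64(477.2), np.float64(425.9)) [467, 419, 23, 16, 106] [0.962  0.0391 0.033 ]
scene (np.float64(499.2), np.float64(443.5)) [479, 421, 57, 38, 304] [0.9933 0.0535 0.033 ]
scene (np.float64(563.5), np.float64(426.2)) [554, 421, 20, 11, 37] [1.0105 0.1442 0.033 ]
scene (np.float64(483.4), np.float64(436.4)) [474, 429, 19, 16, 82] [0.977  0.0394 0.033 ]
scene (np.float64(485.2), np.float64(441.8)) [482, 439, 8, 7, 16] [0.9838 0.0378 0.033 ]
```

View pics/w1z.png

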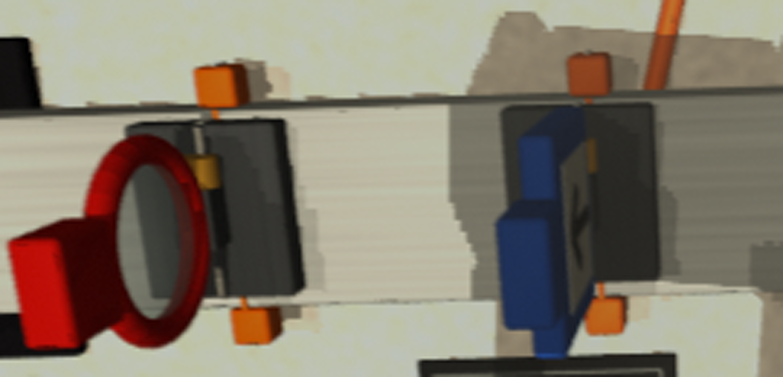

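View pics/w1y.png

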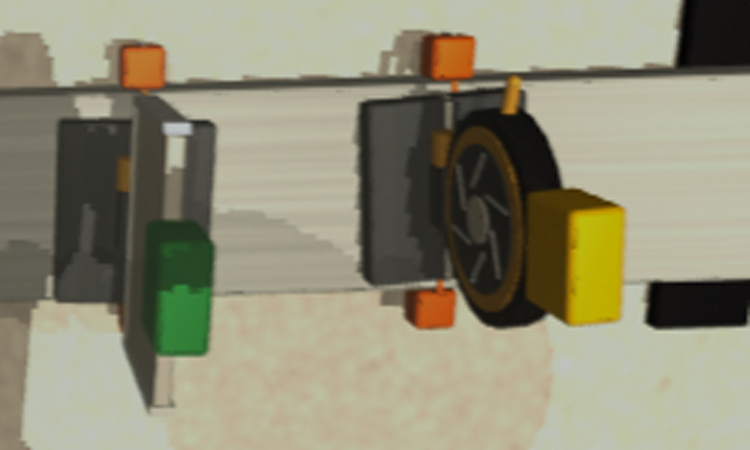

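```bash
cat > fit.py <<'E'
from h import *
from scipy.optimize import minimize
HSV=dict(slide=((100,110,40),(130,255,255)),lens=((172,130,60),(180,255,255)),iris=((23,140,90),(34,255,255)),screen=((50,100,40),(85,255,255)))
def mask(im,k):
    h=cv2.cvtColor(im,cv2.COLOR_RGB2HSV); m=cv2.inRange(h,*HSV[k])
    if k=="lens": m|=cv2.inRange(h,(0,130,60),(6,255,255))
    return m
def box(x,y,z): return np.array([[a,b,c] for a in x for b in y for c in z])
def parts(k):
    P=[box((-.015,.015),(-.007,.007),(.084,.110))]
    if k=="slide": P.append(box((-.032,.032),(-.005,.005),(.020,.084)))
    if k=="lens":
        a=np.linspace(0,2*np.pi,40); 
        P.append(np.concatenate([np.c_[.032*np.cos(a),0*a+s,.052+.032*np.sin(a)] for s in (-.005,.005)]))
    return P
def T(p,P,z0):
    c,s=np.cos(p[2]),np.sin(p[2]); return np.c_[p[0]+c*P[:,0]-s*P[:,1],p[1]+s*P[:,0]+c*P[:,1],P[:,2]+z0]
def render(k,p,C,n,org,S,shape,z0):
    m=np.zeros(shape,np.uint8)
    for P in parts(k):
        q=(proj(n,T(p,P,z0),C)-org+.5)*S-.5
        h=cv2.convexHull(q.astype(np.float32))[:,0]
        cv2.fillConvexPoly(m,np.round(h*16).astype(np.int32),255,cv2.LINE_8,4)
    return m
def fit(k,im,C,n,x0,z0=.033,yaw0=np.deg2rad(5.6)):
    """x0 approx xy. returns x,y,yaw deg, mismatch"""
    M=mask(im,k); c=proj(n,[[x0[0],x0[1],z0+.08]],C)[0]; r=70
    lo=np.maximum(c-r,0).astype(int); hi=np.minimum(c+r,[639,479]).astype(int)
    S=4; sub=M[lo[1]:hi[1],lo[0]:hi[0]]
    nn,l,s,_=cv2.connectedComponentsWithStats(sub); 
    if nn<2: return None
    sub=((l==1+np.argmax(s[1:,4]))*255).astype(np.uint8)
    if k in("lens",): # fill glass hole
        cs,_=cv2.findContours(sub,cv2.RETR_EXTERNAL,cv2.CHAIN_APPROX_NONE); cv2.drawContours(sub,cs,-1,255,-1)
    if k=="slide": 
        sub=cv2.morphologyEx(sub,cv2.MORPH_CLOSE,np.ones((3,3))) 
    big=cv2.resize(sub,None,fx=S,fy=S,interpolation=cv2.INTER_LINEAR).astype(float)/255
    def cost(v):
        p=[x0[0]+v[0]*.001,x0[1]+v[1]*.001,yaw0+np.deg2rad(v[2])]
        return np.abs(render(k,p,C,n,lo,S,big.shape,z0)/255.-big).sum()/big.sum()
    best=None
    for a in (-6,0,6):
        r=minimize(cost,[0,0,a],method="Nelder-Mead",options=dict(initial_simplex=[[0,0,a],[6,0,a],[0,6,a],[3,3,a+5]],maxiter=250,xatol=.05))
        if best is None or r.fun<best.fun: best=r
    v=best.x; p=[x0[0]+v[0]*.001,x0[1]+v[1]*.001,yaw0+np.deg2rad(v[2])]
    return np.r_[p[0],p[1],np.rad2deg(p[2]),best.fun], lo,hi,S,big,render(k,p,C,n,lo,S,big.shape,z0)
E
python3 - <<'E'
from fit import *
import pickle
C,im=pickle.load(open("w1.pkl","rb"))
X=dict(lens=(.581,.215),slide=(.594,.09),screen=(.598,-.02),iris=(.6145,-.1205))
src=[("wrist",im,C)]+[(n,bot.read_camera(n),cam(n)) for n in("top","scene")]
tiles=[]
for k in X:
    for n,I,c in src:
        r=fit(k,I,c,n,X[k])
        if r is None: print(k,n,None);continue
        print(k,n,r[0].round(4))
        f,lo,hi,S,big,rn=r; a=cv2.resize(I[lo[1]:hi[1],lo[0]:hi[0],::-1],None,fx=S,fy=S).copy()
        cs,_=cv2.findContours(rn,cv2.RETR_EXTERNAL,cv2.CHAIN_APPROX_NONE); cv2.drawContours(a,cs,-1,(255,255,0),2)
        tiles.append(cv2.resize(a,(200,200)))
cv2.imwrite("pics/fit0.png",np.vstack([np.hstack(tiles[i::3]) for i in range(3)]))
E
```

```text
lens wrist [  0.5787   0.213  -58.3111   2.0857]
lens top None
lens scene [ 0.58    0.2181 -5.8394  0.1353]
slide wrist [  0.5947   0.0944 -24.5131   1.4547]
slide top [0.5964 0.0936 9.4823 0.5667]
slide scene [ 0.594   0.0935 -0.1656  0.8489]
screen wrist [ 0.5985 -0.0185  9.6689  0.3225]
screen top [ 5.89200e-01 -1.42000e-02 -8.78000e-01  1.54594e+01]
screen scene [ 0.5998 -0.019  -8.8976  0.3394]
iris wrist [ 0.6114 -0.1236 37.5555  1.2369]
iris top [ 0.6166 -0.1208  1.1978  0.5262]
iris scene [ 0.6102 -0.1173 -2.143   0.7244]Traceback (most recent call last):
  File "<stdin>", line 15, in <module>
    return _nx.concatenate(arrs, 0, dtype=dtype, casting=casting)
           ~~~~~~~~~~~~~~~^^^^^^^^^^^^^^^^^^^^^^^^^^^^^^^^^^^^^^^
ValueError: all the input array dimensions except for the concatenation axis must match exactly, but along dimension 1, the array at index 0 has size 800 and the array at index 2 has size 600
```

```bash
python3 -m creep '[{"dp":[0.004,0.01,-0.036],"rot":[0,-0.6,0],"fingers":0.0854},{"dp":[0.004,0.01,-0.036],"rot":[0,-0.6,0],"fingers":0.0854},{"dp":[0.004,0.01,-0.036],"rot":[0,-0.6,0],"fingers":0.0854},{"dp":[0.004,0.01,-0.036],"rot":[0,0,0],"fingers":0.0854},{"dp":[0.004,0.01,-0.036],"rot":[0,0,0],"fingers":0.0854},{"dp":[0,0,0],"rot":[0,0,0],"fingers":0.0854}]' 60
cat > snap.py <<'E'
from h import *
import pickle,sys
nm=sys.argv[1]; C=cam("wrist");im=bot.read_camera("wrist"); pickle.dump((C,im),open(nm+".pkl","wb"))
x0,x1,y0,y1=map(int,sys.argv[2:6]); s=float(sys.argv[6])
cv2.imwrite(f"pics/{nm}.png",cv2.resize(im[y0:y1,x0:x1,::-1],None,fx=s,fy=s,interpolation=cv2.INTER_CUBIC))
E
python3 snap.py w2 160 480 80 320 2.5
```

```text
time: 3.92
ee_pos: [0.5783, 0.2086, 0.2573]
tcp_rot: [[-0.997, 0.004, 0.083], [-0.083, 0.001, -0.997], [-0.004, -1.0, -0.0]]
contact_force: [-0.0, 0.8, -0.5]
opening: 1.003
```

View pics/w2.png

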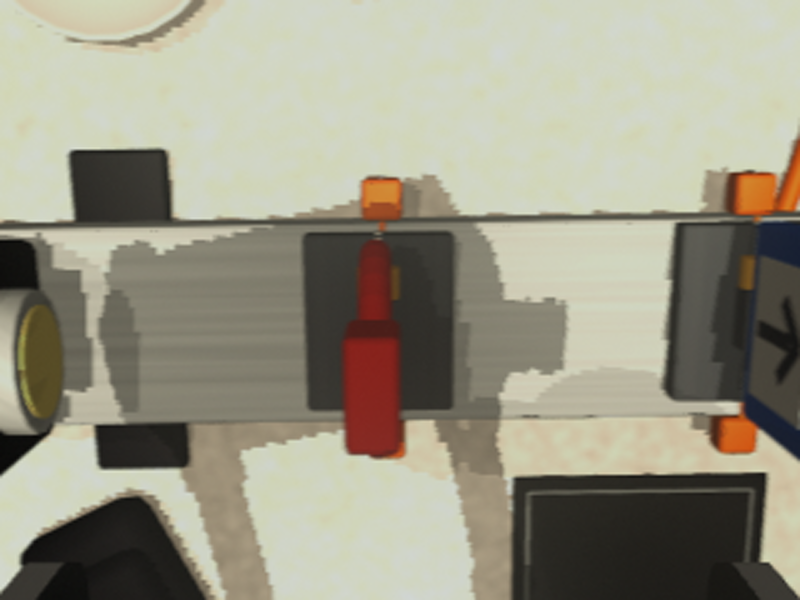

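```bash
cat > pk.py <<'E'
# usage: pk.py name x0 y0 s z 'u,v u,v ...' : back-projected points, mean, edge dirs
from h import *
import pickle,sys
nm,x0,y0,s,z=sys.argv[1],*map(float,sys.argv[2:6]); C,_=pickle.load(open(nm+".pkl","rb"))
uv=np.array([list(map(float,a.split(","))) for a in sys.argv[6].split()])
P=back("wrist",(uv+.5)/s-.5+[x0,y0],z,C)[:,:2]
print("mean",P.mean(0).round(4))
for a,b in zip(P,np.roll(P,-1,0)): d=b-a; print(a.round(4),"len %.1f mm dir %.1f"%(1e3*np.hypot(*d),np.rad2deg(np.arctan2(d[1],d[0]))))
E
python3 pk.py w2 160 80 2.5 .045 "304,233 453,233 453,408 308,409"
python3 pk.py w2 160 80 2.5 .143 "343,337 399,335 401,453 346,454"
python3 pk.py w2 160 80 2.5 0 "514,479 767,474"
```

```text
mean [0.5824 0.217 ]
[0.6101 0.244 ] len 48.9 mm dir -85.2
[0.6142 0.1953] len 59.4 mm dir -174.4
[0.555  0.1895] len 49.8 mm dir 95.2
[0.5505 0.2391] len 59.8 mm dir 4.7
mean [0.5823 0.2169]
[0.5962 0.225 ] len 13.4 mm dir -83.1
[0.5978 0.2117] len 29.6 mm dir -174.2
[0.5683 0.2087] len 13.6 mm dir 95.9
[0.567  0.2222] len 29.4 mm dir 5.4
mean [0.5214 0.1095]
[0.5162 0.1592] len 99.9 mm dir -84.0
[0.5266 0.0598] len 99.9 mm dir 96.0
```

```bash
python3 -m creep '[{"dp":[-0.0047,0.02,-0.008],"rot":[0,-0.6,0],"fingers":0.06},{"dp":[0,0.03,0],"rot":[0,0,0],"fingers":0.06},{"dp":[0,0.03,0],"rot":[0,0,0],"fingers":0.06},{"dp":[0,0.03,0],"rot":[0,0,0],"fingers":0.06},{"dp":[0,0.015,0],"rot":[0,0,0],"fingers":0.06},{"dp":[0,0,0],"rot":[0,0,0],"fingers":0.06}]' 60
```

```text
time: 4.47
ee_pos: [0.5878, 0.2106, 0.1347]
tcp_rot: [[-0.996, 0.017, 0.091], [-0.091, -0.001, -0.996], [-0.017, -1.0, 0.003]]
contact_force: [0.2, -0.2, -0.6]
opening: 0.7
```

```bash
cat > go.py <<'E'
# go.py x y z yaw : total shift in tool axes & rotvec (deg) to reach
from h import *
import sys
from scipy.spatial.transform import Rotation as Ro
x,y,z,w=map(float,sys.argv[1:5]); w=np.deg2rad(w); o=bot.get_obs()
zt=np.array([np.sin(w),-np.cos(w),0]); yt=np.array([0,0,-1.]); G=np.c_[np.cross(yt,zt),yt,zt]; R=o["tcp_rot"]
print("t %.2f at"%o["time"],o["ee_pos"].round(4),"F",o["contact_force"].round(1),"op",round(o["opening"],3))
print("dp",(R.T@(np.array([x,y,z])-o["ee_pos"])).round(4),"rot",np.rad2deg(Ro.from_matrix(R.T@G).as_rotvec()).round(2))
E
python3 go.py .5823 .2169 .132 5.4
```

```text
t 4.47 at [0.5878 0.2106 0.1347] F [ 0.2 -0.2 -0.6] op 0.7
dp [ 0.0049  0.0026 -0.0068] rot [-0.17 -0.15 -0.96]
```

```bash
python3 -m creep '[{"dp":[0.005,0.0025,-0.007],"rot":[-0.2,-0.1,-1],"fingers":0.06},{"dp":[0,0,0],"rot":[0,0,0],"fingers":0.06}]' 60; python3 go.py .5823 .2169 .132 5.4
```

```text
time: 4.63
ee_pos: [0.5822, 0.2155, 0.1325]
tcp_rot: [[-0.996, -0.003, 0.091], [-0.091, -0.0, -0.996], [0.003, -1.0, -0.0]]
contact_force: [-0.5, 0.4, -0.9]
opening: 0.704
t 4.63 at [0.5822 0.2155 0.1325] F [-0.5  0.4 -0.9] op 0.704
dp [-0.0003  0.0005 -0.0014] rot [ 0.01 -0.19  0.18]
```

```bash
python3 -m creep '[{"dp":[0,0,-0.0014],"rot":[0,0,0],"fingers":0.06},{"dp":[0,0,0],"rot":[0,0,0],"fingers":0},{"dp":[0,0,0],"rot":[0,0,0],"fingers":0},{"dp":[0,0,0],"rot":[0,0,0],"fingers":0},{"dp":[0,0,0],"rot":[0,0,0],"fingers":0},{"dp":[0,0,0],"rot":[0,0,0],"fingers":0},{"dp":[0,0,0],"rot":[0,0,0],"fingers":0},{"dp":[0,0,0],"rot":[0,0,0],"fingers":0}]' 60; python3 go.py .5823 .2169 .132 5.4
```

```text
time: 5.3
ee_pos: [0.5849, 0.2173, 0.1402]
tcp_rot: [[-0.996, 0.007, 0.091], [-0.091, 0.003, -0.996], [-0.007, -1.0, -0.002]]
contact_force: [0.0, -0.7, -2.5]
opening: 0.146
t 5.30 at [0.5849 0.2173 0.1402] F [ 0.  -0.7 -2.5] op 0.146
dp [0.0027 0.0082 0.0002] rot [ 0.11 -0.2  -0.42]
```

```bash
python3 -m creep '[{"dp":[0,-0.02,0],"rot":[0,-0.2,-0.4],"fingers":0},{"dp":[0,-0.025,0],"rot":[0,0,0],"fingers":0},{"dp":[0,0,0],"rot":[0,0,0],"fingers":0}]' 60; python3 go.py .4717 .1044 .15 5.8; python3 - <<'E'
from h import *
im=bot.read_camera("scene");cv2.imwrite("pics/s2.png",cv2.resize(im[60:310,220:580,::-1],None,fx=2.2,fy=2.2))
E
```

```text
time: 5.55
ee_pos: [0.5833, 0.2168, 0.1828]
tcp_rot: [[-0.996, -0.007, 0.094], [-0.094, -0.0, -0.996], [0.007, -1.0, -0.001]]
contact_force: [1.9, 0.5, 0.1]
opening: 0.146
t 5.55 at [0.5833 0.2168 0.1828] F [1.9 0.5 0.1] op 0.146
dp [0.1215 0.0335 0.1014] rot [ 0.03 -0.39  0.39]
```

View pics/s2.png

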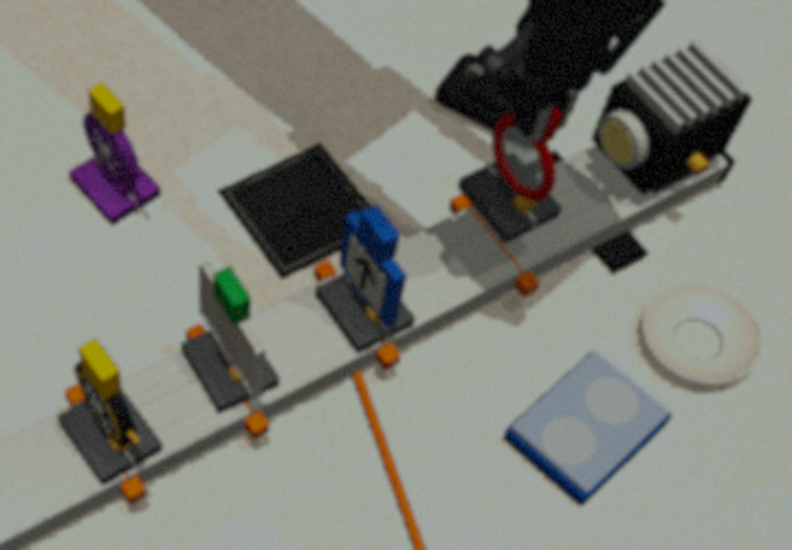

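The lens is held in the gripper over clip A, at about (525,150), and the other holders are undisturbed. Next I move it to the mat.

```bash
python3 -m creep '[{"dp":[0.03,0.003,0.025],"rot":[0,-0.4,0.4],"fingers":0},{"dp":[0.03,0.003,0.025],"rot":[0,0,0],"fingers":0},{"dp":[0.03,0.003,0.025],"rot":[0,0,0],"fingers":0},{"dp":[0.03,0.003,0.025],"rot":[0,0,0],"fingers":0},{"dp":[0,0,0],"rot":[0,0,0],"fingers":0}]' 60; python3 go.py .4717 .1044 .125 5.8
```

```text
time: 6.02
ee_pos: [0.4664, 0.1023, 0.1489]
tcp_rot: [[-0.994, -0.027, 0.106], [-0.105, -0.006, -0.994], [0.027, -1.0, 0.003]]
contact_force: [-0.4, 0.2, -3.1]
opening: 0.15
t 6.02 at [0.4664 0.1023 0.1489] F [-0.4  0.2 -3.1] op 0.15
dp [-0.0061  0.0237 -0.0016] rot [-0.18  0.26  1.57]
```

```bash
python3 snap.py w3 80 560 60 420 1.6
```

```text
(no output)
```

View pics/w3.png

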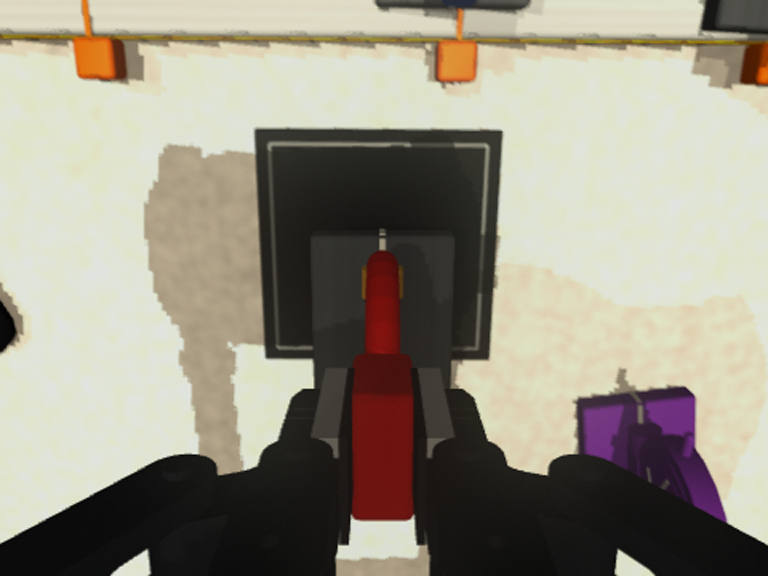

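```bash
python3 -m creep '[{"dp":[-0.005,0.01,-0.0016],"rot":[-0.2,0.2,1.5],"fingers":0},{"dp":[0,0.012,0],"rot":[0,0,0],"fingers":0},{"dp":[0,0,0],"rot":[0,0,0],"fingers":0}]' 60; python3 go.py .4717 .1044 .108 5.8; python3 pk.py w3 80 60 1.6 .003 "255,129 503,131 489,359 265,358"
```

```text
time: 6.32
ee_pos: [0.4727, 0.106, 0.1238]
tcp_rot: [[-0.995, 0.002, 0.101], [-0.101, 0.003, -0.995], [-0.002, -1.0, -0.003]]
contact_force: [0.1, -0.7, -1.8]
opening: 0.144
t 6.32 at [0.4727 0.106  0.1238] F [ 0.1 -0.7 -1.8] op 0.144
dp [0.0012 0.0158 0.0016] rot [ 0.17 -0.03 -0.12]
mean [0.4734 0.1063]
[0.5177 0.1605] len 99.5 mm dir -84.4
[0.5274 0.0615] len 98.7 mm dir -174.5
[0.4292 0.052 ] len 99.7 mm dir 95.7
[0.4192 0.1512] len 99.0 mm dir 5.4
```

Mat centre is (.4734,.1063), so the arm is right above it. I lower in small steps and watch the force.

```bash
python3 -m creep '[{"dp":[0,0.007,0],"rot":[0,0,0],"fingers":0},{"dp":[0,0.005,0],"rot":[0,0,0],"fingers":0},{"dp":[0,0,0],"rot":[0,0,0],"fingers":0}]' 60; python3 go.py .4734 .1063 .108 5.6
```

```text
time: 6.57
ee_pos: [0.4734, 0.1071, 0.11]
tcp_rot: [[-0.995, 0.0, 0.102], [-0.102, 0.003, -0.995], [-0.0, -1.0, -0.003]]
contact_force: [-0.0, -0.6, 1.8]
opening: 0.15
t 6.57 at [0.4734 0.1071 0.11  ] F [-0.  -0.6  1.8] op 0.15
dp [0.0001 0.002  0.0008] rot [ 0.17  0.27 -0.02]
```

```bash
python3 -m creep '[{"dp":[0,0.002,0],"rot":[0,0,0],"fingers":0},{"dp":[0,0,0],"rot":[0,0,0],"fingers":0}]' 60; python3 go.py .4734 .1063 .108 5.6
```

```text
time: 6.73
ee_pos: [0.4744, 0.1076, 0.1108]
tcp_rot: [[-0.995, 0.002, 0.103], [-0.103, 0.003, -0.995], [-0.002, -1.0, -0.003]]
contact_force: [-0.1, -0.4, -2.1]
opening: 0.149
t 6.73 at [0.4744 0.1076 0.1108] F [-0.1 -0.4 -2.1] op 0.149
dp [0.0011 0.0028 0.0012] rot [ 0.15  0.32 -0.11]
```

```bash
python3 -m creep '[{"dp":[0.001,0.004,0.001],"rot":[0,0,0],"fingers":0}]' 60; python3 go.py .4734 .1063 .108 5.6;  python3 -m creep '[{"dp":[0,0.002,0],"rot":[0,0,0],"fingers":0}]' 60; python3 go.py .4734 .1063 .108 5.6
```

```text
time: 6.82
ee_pos: [0.4753, 0.1075, 0.1099]
tcp_rot: [[-0.995, 0.007, 0.104], [-0.104, 0.005, -0.995], [-0.008, -1.0, -0.004]]
contact_force: [-4.7, 3.7, 24.7]
opening: 0.149
t 6.82 at [0.4753 0.1075 0.1099] F [-4.7  3.7 24.7] op 0.149
dp [0.002  0.0019 0.001 ] rot [ 0.24  0.36 -0.43]
time: 6.9
ee_pos: [0.4758, 0.1078, 0.1099]
tcp_rot: [[-0.995, 0.009, 0.104], [-0.104, 0.005, -0.995], [-0.009, -1.0, -0.004]]
contact_force: [-4.9, -1.0, 3.7]
opening: 0.148
t 6.90 at [0.4758 0.1078 0.1099] F [-4.9 -1.   3.7] op 0.148
dp [0.0026 0.0019 0.0013] rot [ 0.26  0.38 -0.53]
```

```bash
python3 -m creep '[{"dp":[0,0,0],"rot":[0,0,0],"fingers":0.06},{"dp":[0,0,0],"rot":[0,0,0],"fingers":0.06},{"dp":[0,0,0],"rot":[0,0,0],"fingers":0.06},{"dp":[0,-0.02,0],"rot":[0,0,0],"fingers":0.06},{"dp":[0,-0.04,0],"rot":[0,0,0],"fingers":0.0854},{"dp":[0,-0.04,0],"rot":[0,0,0],"fingers":0.0854},{"dp":[0,-0.03,0],"rot":[0,0,0],"fingers":0.0854}]' 60; python3 go.py .594 .09 .255 5.6
```

```text
time: 7.48
ee_pos: [0.4719, 0.1069, 0.2342]
tcp_rot: [[-0.994, -0.008, 0.105], [-0.105, 0.003, -0.994], [0.008, -1.0, -0.004]]
contact_force: [0.8, 0.5, 1.3]
opening: 0.998
t 7.48 at [0.4719 0.1069 0.2342] F [0.8 0.5 1.3] op 0.998
dp [-0.1195 -0.0218  0.0296] rot [0.22 0.42 0.43]
```

```bash
python3 -m creep '[{"dp":[-0.03,-0.005,0.0075],"rot":[0.2,0.4,0.4],"fingers":0.0854},{"dp":[-0.03,-0.005,0.0075],"rot":[0,0,0],"fingers":0.0854},{"dp":[-0.03,-0.005,0.0075],"rot":[0,0,0],"fingers":0.0854},{"dp":[-0.03,-0.005,0.0075],"rot":[0,0,0],"fingers":0.0854},{"dp":[0,0,0],"rot":[0,0,0],"fingers":0.0854},{"dp":[0,0,0],"rot":[0,0,0],"fingers":0.0854}]' 60; python3 go.py .594 .09 .255 5.6; python3 snap.py w4 160 480 80 320 2.5
```

```text
time: 7.98
ee_pos: [0.6026, 0.089, 0.2648]
tcp_rot: [[-0.995, 0.015, 0.099], [-0.099, 0.002, -0.995], [-0.015, -1.0, -0.001]]
contact_force: [-1.1, -0.1, 0.2]
opening: 1.003
t 7.98 at [0.6026 0.089  0.2648] F [-1.1 -0.1  0.2] op 1.003
dp [ 0.0086  0.0097 -0.0019] rot [ 0.05  0.08 -0.87]
```

View pics/w4.png

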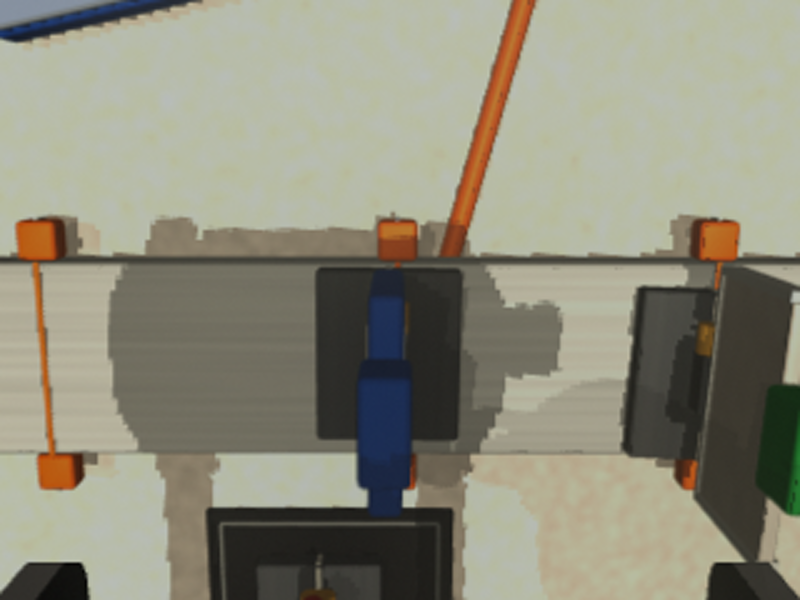

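```bash
echo foot;python3 pk.py w4 160 80 2.5 .045 "317,269 462,269 460,439 317,438"
echo block;python3 pk.py w4 160 80 2.5 .143 "358,377 411,376 410,488 358,488"
echo lineA;python3 pk.py w4 160 80 2.5 .033 "37,263 52,453"
echo edges;python3 pk.py w4 160 80 2.5 .033 "5,263 790,260"; python3 pk.py w4 160 80 2.5 .033 "5,454 620,454"
echo lineBfront C front;python3 pk.py w4 160 80 2.5 .033 "398,264 719,266"
python3 - <<'E'
from h import *
im=bot.read_camera("top"); import pickle
im=pickle.load(open("w4.pkl","rb"))[1]
cv2.imwrite("pics/w4a.png",cv2.resize(im[160:290,160:260,::-1],None,fx=6,fy=4.6,interpolation=cv2.INTER_CUBIC))
E
```

```text
foot
mean [0.5965 0.0935]
[0.6238 0.1206] len 49.1 mm dir -84.3
[0.6287 0.0718] len 59.9 mm dir -174.1
[0.5691 0.0656] len 50.5 mm dir 95.3
[0.5644 0.1159] len 59.6 mm dir 4.6
block
mean [0.5965 0.0936]
[0.6103 0.1016] len 13.2 mm dir -83.2
[0.6119 0.0884] len 29.4 mm dir -174.6
[0.5825 0.0857] len 13.3 mm dir 95.7
[0.5812 0.0989] len 29.2 mm dir 5.1
lineA
mean [0.5801 0.216 ]
[0.6147 0.2192] len 69.5 mm dir -174.8
[0.5455 0.2129] len 69.5 mm dir 5.2
edges
mean [0.6277 0.0938]
[0.6136 0.2303] len 274.5 mm dir -84.1
[ 0.6419 -0.0427] len 274.5 mm dir 95.9
mean [0.5546 0.1178]
[0.5434 0.2301] len 225.7 mm dir -84.3
[0.5659 0.0055] len 225.7 mm dir 95.7
lineBfront C front
mean [0.6321 0.0375]
[0.6269 0.0934] len 112.3 mm dir -84.7
[ 0.6373 -0.0184] len 112.3 mm dir 95.3
```

View pics/w4a.png

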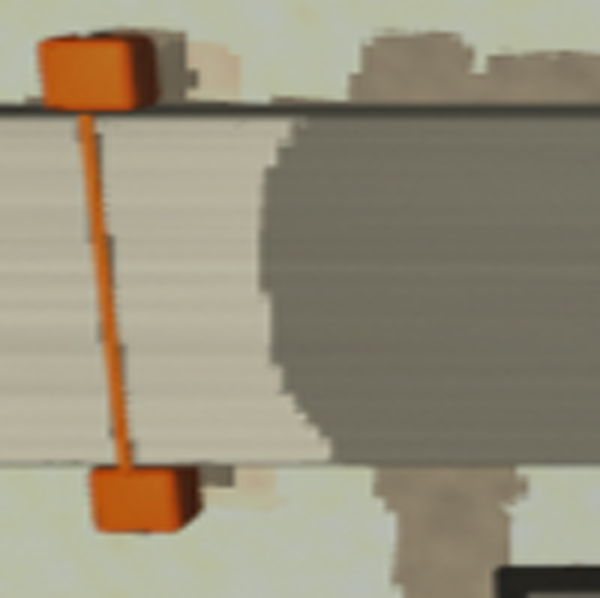

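```bash
python3 go.py .5965 .0936 .139 5.2; python3 -m creep '[{"dp":[0.006,0.02,-0.005],"rot":[0,-0.2,-0.9],"fingers":0.06},{"dp":[0,0.03,0],"rot":[0,0,0],"fingers":0.06},{"dp":[0,0.03,0],"rot":[0,0,0],"fingers":0.06},{"dp":[0,0.025,0],"rot":[0,0,0],"fingers":0.06},{"dp":[0,0.01,0],"rot":[0,0,0],"fingers":0.06},{"dp":[0,0,0],"rot":[0,0,0],"fingers":0.06}]' 60;  python3 go.py .5965 .0936 .139 5.2
```

```text
t 8.08 at [0.6014 0.0891 0.2646] F [-0.  -0.4  0.1] op 1.002
dp [ 0.0063  0.1255 -0.0049] rot [ 0.05  0.5  -0.84]
time: 8.58
ee_pos: [0.5901, 0.0955, 0.1505]
tcp_rot: [[-0.994, 0.007, 0.106], [-0.105, 0.002, -0.994], [-0.007, -1.0, -0.001]]
contact_force: [0.4, -0.6, -1.3]
opening: 0.702
t 8.58 at [0.5901 0.0955 0.1505] F [ 0.4 -0.6 -1.3] op 0.702
dp [-0.0061  0.0115  0.0026] rot [ 0.08  0.86 -0.39]
```

```bash
python3 -m creep '[{"dp":[-0.006,0.0115,0.0026],"rot":[0.1,0.9,-0.4],"fingers":0.045},{"dp":[0,0,0],"rot":[0,0,0],"fingers":0.045}]' 60;  python3 go.py .5965 .0936 .137 5.2
```

```text
time: 8.75
ee_pos: [0.596, 0.0939, 0.1404]
tcp_rot: [[-0.996, 0.001, 0.089], [-0.089, -0.0, -0.996], [-0.001, -1.0, 0.0]]
contact_force: [-0.1, 0.6, -1.0]
opening: 0.528
t 8.75 at [0.596  0.0939 0.1404] F [-0.1  0.6 -1. ] op 0.528
dp [-0.0005  0.0034  0.0003] rot [-0.03 -0.09 -0.08]
```

```bash
python3 -m creep '[{"dp":[0,0.003,0],"rot":[0,0,0],"fingers":0.02},{"dp":[0,0,0],"rot":[0,0,0],"fingers":0},{"dp":[0,0.001,0],"rot":[0,0,0],"fingers":0},{"dp":[0,0,0],"rot":[0,0,0],"fingers":0},{"dp":[0,0,0],"rot":[0,0,0],"fingers":0}]' 60;  python3 go.py .5965 .0936 .137 5.2
```

```text
time: 9.17
ee_pos: [0.5984, 0.0935, 0.1412]
tcp_rot: [[-0.996, 0.009, 0.088], [-0.088, -0.0, -0.996], [-0.008, -1.0, 0.001]]
contact_force: [0.3, 0.3, -2.5]
opening: 0.151
t 9.17 at [0.5984 0.0935 0.1412] F [ 0.3  0.3 -2.5] op 0.151
dp [ 0.002   0.0042 -0.0003] rot [-0.06 -0.14 -0.49]
```

```bash
python3 -m creep '[{"dp":[0,-0.015,0],"rot":[0,0,0],"fingers":0},{"dp":[0,-0.02,0],"rot":[0,0,-0.5],"fingers":0},{"dp":[0,0,0],"rot":[0,0,0],"fingers":0}]' 60;  python3 go.py .581 .216 .17 5.75
```

```text
time: 9.42
ee_pos: [0.5968, 0.0936, 0.1743]
tcp_rot: [[-0.996, -0.006, 0.088], [-0.088, -0.001, -0.996], [0.006, -1.0, 0.001]]
contact_force: [0.9, -0.2, -1.6]
opening: 0.149
t 9.42 at [0.5968 0.0936 0.1743] F [ 0.9 -0.2 -1.6] op 0.149
dp [ 0.0049  0.0042 -0.1233] rot [-0.03 -0.68  0.36]
```

```bash
python3 -m creep '[{"dp":[0.001,0,-0.031],"rot":[0,-0.7,0.3],"fingers":0},{"dp":[0.001,0,-0.031],"rot":[0,0,0],"fingers":0},{"dp":[0.001,0,-0.031],"rot":[0,0,0],"fingers":0},{"dp":[0.001,0,-0.031],"rot":[0,0,0],"fingers":0},{"dp":[0,0,0],"rot":[0,0,0],"fingers":0}]' 60;  python3 go.py .581 .216 .15 5.75; python3 snap.py w5 160 480 80 320 2.5
```

```text
time: 9.83
ee_pos: [0.5808, 0.2187, 0.1693]
tcp_rot: [[-0.995, -0.003, 0.095], [-0.095, -0.001, -0.995], [0.003, -1.0, 0.001]]
contact_force: [0.2, 0.1, -3.5]
opening: 0.147
t 9.83 at [0.5808 0.2187 0.1693] F [ 0.2  0.1 -3.5] op 0.147
dp [0.     0.0193 0.0027] rot [-0.04 -0.31  0.15]
```

View pics/w5.png

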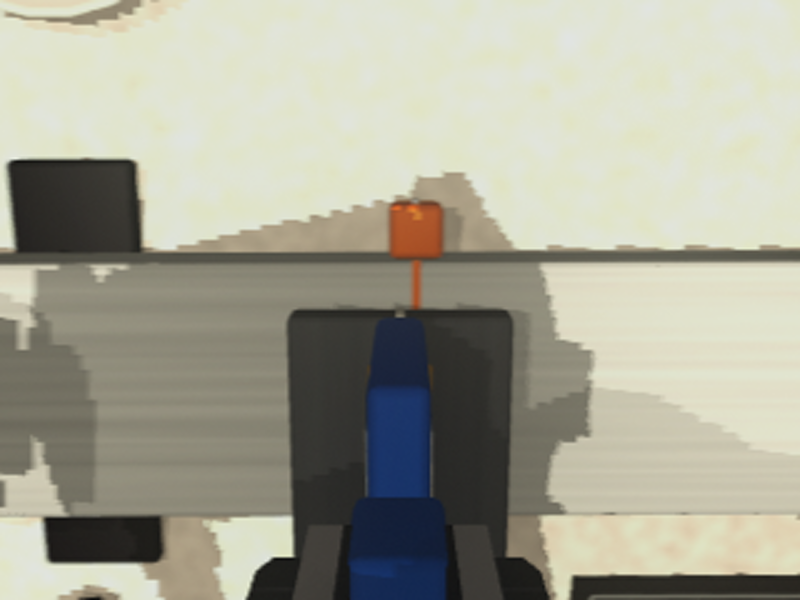

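```bash
python3 -m creep '[{"dp":[0,0.01,0.0027],"rot":[0,-0.3,0.1],"fingers":0},{"dp":[0,0.01,0],"rot":[0,0,0],"fingers":0},{"dp":[0,0,0],"rot":[0,0,0],"fingers":0}]' 60;  python3 go.py .581 .216 .145 5.75; python3 snap.py w6 160 480 80 320 2.5
```

```text
time: 10.13
ee_pos: [0.5811, 0.2124, 0.1447]
tcp_rot: [[-0.995, -0.002, 0.1], [-0.1, -0.005, -0.995], [0.003, -1.0, 0.005]]
contact_force: [-0.6, 0.1, -4.0]
opening: 0.146
t 10.13 at [0.5811 0.2124 0.1447] F [-0.6  0.1 -4. ] op 0.146
dp [-0.0002 -0.0003 -0.0036] rot [-0.27  0.01  0.17]
```

View pics/w6.png

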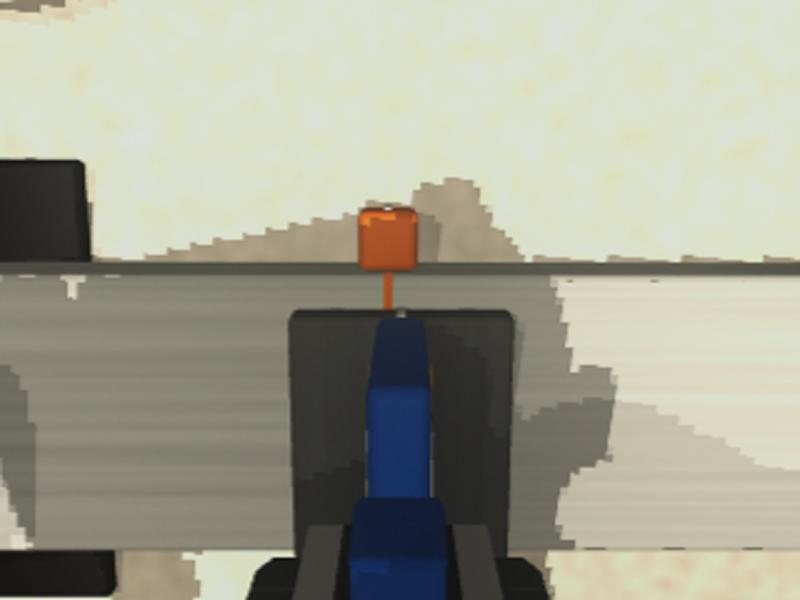

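```bash
python3 pk.py w6 160 80 2.5 .049 "291,312 513,312"; python3 -m creep '[{"dp":[0,0.001,-0.0036],"rot":[-0.3,0,0.1],"fingers":0},{"dp":[0,0,0],"rot":[0,0,0],"fingers":0}]' 60;  python3 go.py .581 .216 .14 5.75; python3 snap.py w6 160 480 80 320 2.5
```

```text
mean [0.6087 0.2155]
[0.6063 0.2398] len 48.7 mm dir -84.3
[0.6112 0.1913] len 48.7 mm dir 95.7
time: 10.35
ee_pos: [0.5809, 0.2142, 0.1432]
tcp_rot: [[-0.995, -0.002, 0.097], [-0.097, 0.0, -0.995], [0.002, -1.0, -0.0]]
contact_force: [0.4, 1.4, -3.1]
opening: 0.151
t 10.35 at [0.5809 0.2142 0.1432] F [ 0.4  1.4 -3.1] op 0.151
dp [-0.0003  0.0032 -0.0018] rot [ 0.03 -0.17  0.14]
```

View pics/w6.png

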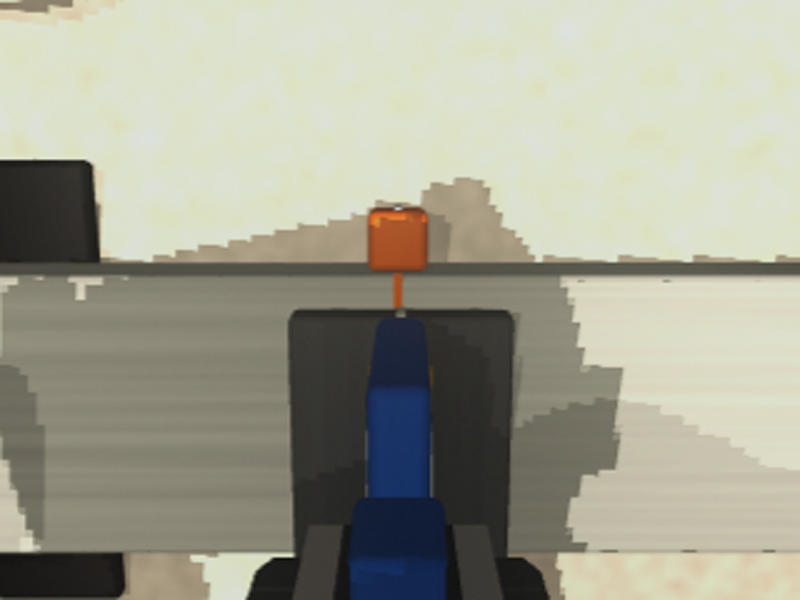

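```bash
python3 -m creep '[{"dp":[-0.001,0.003,0.0005],"rot":[0,-0.1,0.1],"fingers":0},{"dp":[0,0.001,0],"rot":[0,0,0],"fingers":0}]' 60;  python3 go.py .581 .2145 .14 5.75;python3 -m creep '[{"dp":[0,0.002,0],"rot":[0,0,0],"fingers":0}]' 60;  python3 go.py .581 .2145 .14 5.75
```

```text
time: 10.57
ee_pos: [0.583, 0.2129, 0.1407]
tcp_rot: [[-0.995, 0.002, 0.098], [-0.098, 0.0, -0.995], [-0.002, -1.0, -0.0]]
contact_force: [-0.2, 0.3, -3.2]
opening: 0.15
t 10.57 at [0.583  0.2129 0.1407] F [-0.2  0.3 -3.2] op 0.15
dp [ 0.0018  0.0007 -0.0018] rot [ 0.01 -0.12 -0.13]
time: 10.65
ee_pos: [0.5834, 0.2128, 0.1406]
tcp_rot: [[-0.995, 0.004, 0.098], [-0.098, 0.001, -0.995], [-0.004, -1.0, -0.0]]
contact_force: [-4.7, -1.7, 10.8]
opening: 0.144
t 10.65 at [0.5834 0.2128 0.1406] F [-4.7 -1.7 10.8] op 0.144
dp [ 0.0023  0.0006 -0.002 ] rot [ 0.02 -0.14 -0.25]
```

```bash
python3 snap.py w7 160 480 80 320 2.5
```

```text
(no output)
```

View pics/w7.png

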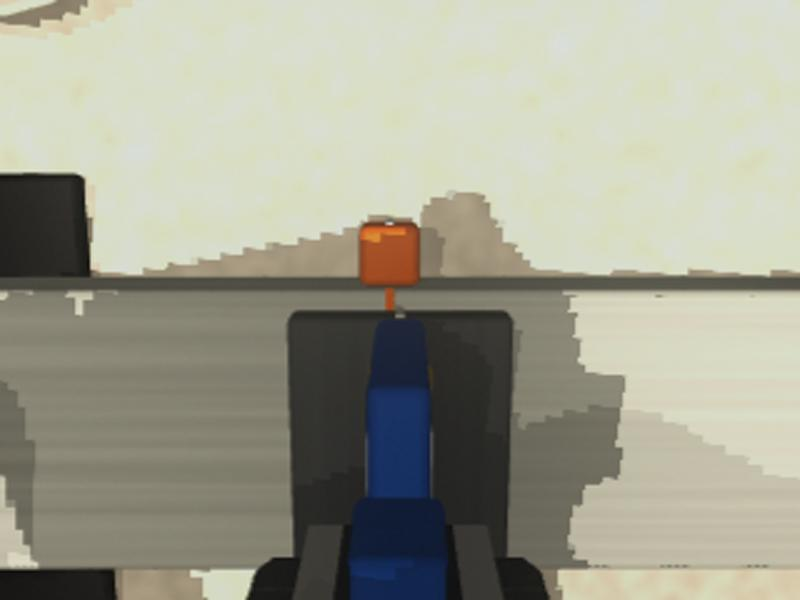

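```bash
python3 pk.py w7 160 80 2.5 .045 "290,312 512,312"; python3 pk.py w7 160 80 2.5 .033 "40,290 780,290 780,569 40,569";python3 -m creep '[{"dp":[0,-0.001,-0.0022],"rot":[0,0,-0.2],"fingers":0}]' 60;  python3 go.py .582 .2145 .14 5.75; python3 snap.py w7 160 480 80 320 2.5
```

```text
mean [0.6117 0.2166]
[0.6093 0.2408] len 48.7 mm dir -84.4
[0.614  0.1923] len 48.7 mm dir 95.6
mean [0.5804 0.2114]
[0.6065 0.2995] len 170.1 mm dir -84.4
[0.6232 0.1302] len 69.6 mm dir -168.9
[0.5549 0.1167] len 183.1 mm dir 95.7
[0.5369 0.299 ] len 69.7 mm dir 0.4
time: 10.78
ee_pos: [0.5832, 0.2147, 0.142]
tcp_rot: [[-0.995, 0.001, 0.097], [-0.097, 0.001, -0.995], [-0.001, -1.0, -0.0]]
contact_force: [0.7, -0.1, -3.9]
opening: 0.146
t 10.78 at [0.5832 0.2147 0.142 ] F [ 0.7 -0.1 -3.9] op 0.146
dp [0.0012 0.002  0.0001] rot [ 0.03 -0.16 -0.07]
```

View pics/w7.png

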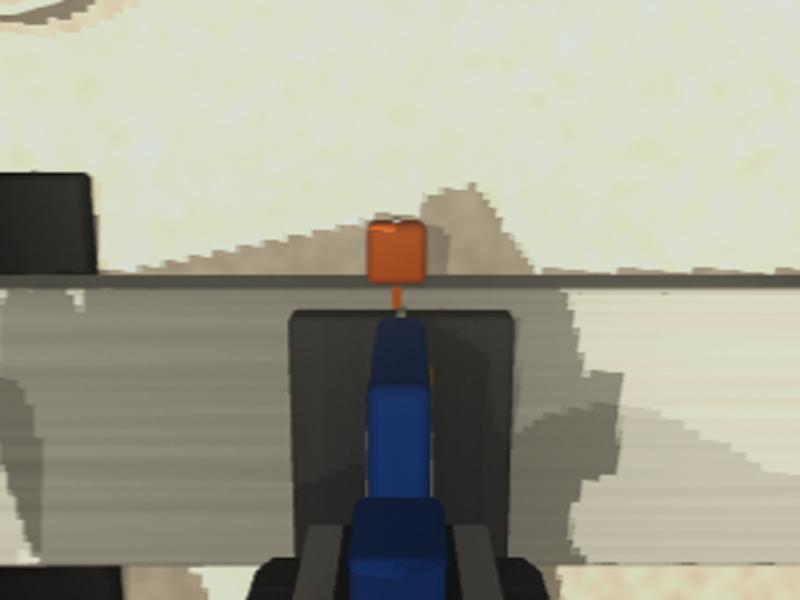

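```bash
python3 -m creep '[{"dp":[0.002,0.0025,-0.001],"rot":[0,-0.1,-0.2],"fingers":0}]' 60;  python3 go.py .5812 .2155 .14 5.75; python3 snap.py w7 160 480 80 320 2.5
```

```text
time: 10.92
ee_pos: [0.5817, 0.2164, 0.1406]
tcp_rot: [[-0.995, -0.0, 0.1], [-0.1, 0.001, -0.995], [0.0, -1.0, -0.001]]
contact_force: [-1.2, -0.9, 10.2]
opening: 0.151
t 10.92 at [0.5817 0.2164 0.1406] F [-1.2 -0.9 10.2] op 0.151
dp [0.0006 0.0006 0.0008] rot [ 0.08 -0.04  0.01]
```

View pics/w7.png

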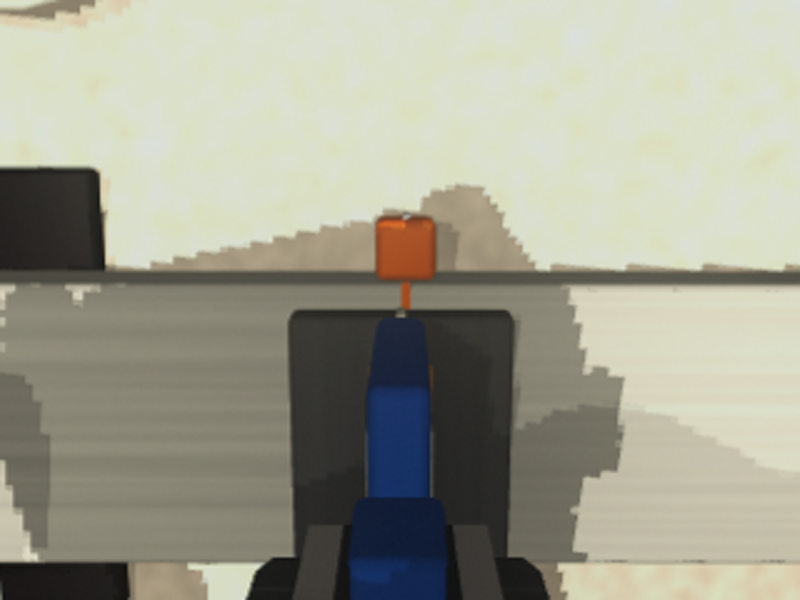

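```bash
python3 -m creep '[{"dp":[0,0,0],"rot":[0,0,0],"fingers":0.05},{"dp":[0,0,0],"rot":[0,0,0],"fingers":0.05},{"dp":[0,-0.002,0],"rot":[0,0,0],"fingers":0.05},{"dp":[0,-0.02,0],"rot":[0,0,0],"fingers":0.06},{"dp":[0,-0.04,0],"rot":[0,0,0],"fingers":0.0854},{"dp":[0,-0.04,0],"rot":[0,0,0],"fingers":0.0854},{"dp":[0,-0.01,0],"rot":[0,0,0],"fingers":0.0854}]' 60; python3 go.py .61 -.12 .255 8;python3 snap.py w8 160 480 80 320 2.5
```

```text
time: 11.55
ee_pos: [0.5794, 0.2165, 0.251]
tcp_rot: [[-0.995, -0.01, 0.101], [-0.101, -0.001, -0.995], [0.011, -1.0, 0.0]]
contact_force: [0.4, 0.3, 1.4]
opening: 0.999
t 11.55 at [0.5794 0.2165 0.251 ] F [0.4 0.3 1.4] op 0.999
dp [ 0.0036 -0.0039  0.3378] rot [-0.   -2.21  0.6 ]
```

View pics/w8.png

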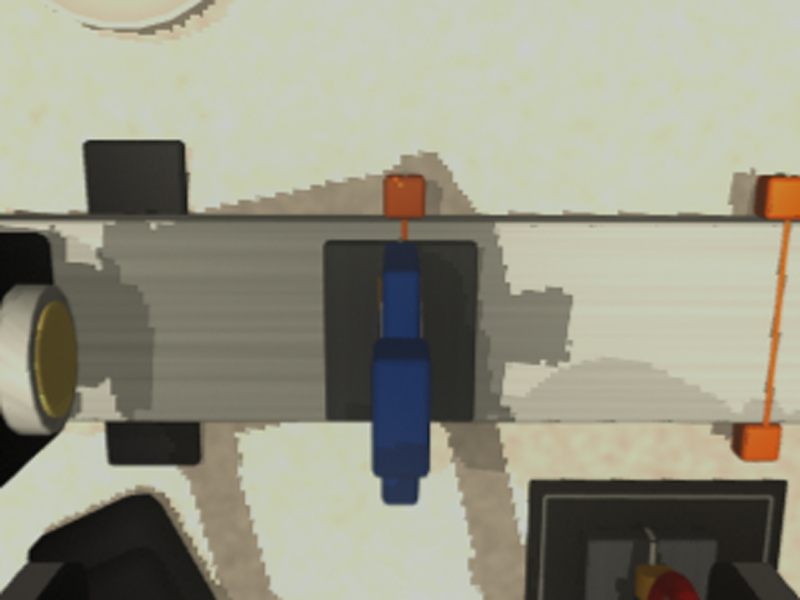

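```bash
python3 pk.py w8 160 80 2.5 .045 "324,241 477,241 475,420 328,420"
echo A ; python3 pk.py w8 160 80 2.5 .033 "404.5,224 404,238"
echo B ; python3 pk.py w8 160 80 2.5 .033 "788,221 767,423"
python3 pk.py w8 160 80 2.5 .033 "40,218 520,219"; python3 pk.py w8 160 80 2.5 .033 "240,422 700,421"
python3 -m creep '[{"dp":[0.0004,0,0.038],"rot":[0,-0.3,0.6],"fingers":0.0854},{"dp":[0.0004,0,0.038],"rot":[0,-0.3,0],"fingers":0.0854},{"dp":[0.0004,0,0.038],"rot":[0,-0.3,0],"fingers":0.0854},{"dp":[0.0004,0,0.038],"rot":[0,-0.3,0],"fingers":0.0854},{"dp":[0.0004,0,0.038],"rot":[0,-0.3,0],"fingers":0.0854},{"dp":[0.0004,0,0.038],"rot":[0,0,0],"fingers":0.0854},{"dp":[0.0004,0,0.038],"rot":[0,0,0],"fingers":0.0854},{"dp":[0.0004,0,0.038],"rot":[0,0,0],"fingers":0.0854},{"dp":[0.0004,0,0.034],"rot":[0,0,0],"fingers":0.0854},{"dp":[0,0,0],"rot":[0,0,0],"fingers":0.0854}]' 60;python3 go.py .61 -.12 .255 8;python3 snap.py w9 160 480 80 320 2.5
```

```text
mean [0.579  0.2171]
[0.6064 0.2449] len 49.3 mm dir -84.2
[0.6114 0.1959] len 60.2 mm dir -173.6
[0.5516 0.1892] len 49.7 mm dir 95.8
[0.5465 0.2387] len 60.2 mm dir 6.0
A
mean [0.6109 0.2193]
[0.6132 0.2195] len 4.6 mm dir -176.2
[0.6086 0.2192] len 4.6 mm dir 3.8
B
mean [0.5922 0.0894]
[0.627  0.0929] len 70.0 mm dir -174.3
[0.5574 0.0859] len 70.0 mm dir 5.7
mean [0.6108 0.2608]
[0.6029 0.34  ] len 159.3 mm dir -84.3
[0.6187 0.1815] len 159.3 mm dir 95.7
mean [0.5474 0.1896]
[0.539  0.2698] len 161.3 mm dir -84.1
[0.5557 0.1094] len 161.3 mm dir 95.9
time: 12.43
ee_pos: [0.6186, -0.1298, 0.2451]
tcp_rot: [[-0.99, 0.001, 0.138], [-0.138, 0.003, -0.99], [-0.002, -1.0, -0.003]]
contact_force: [0.9, 1.1, -0.5]
opening: 1.003
t 12.43 at [ 0.6186 -0.1298  0.2451] F [ 0.9  1.1 -0.5] op 1.003
dp [ 0.0071 -0.0098 -0.0109] rot [ 0.18 -0.07 -0.1 ]
```

View pics/w9.png

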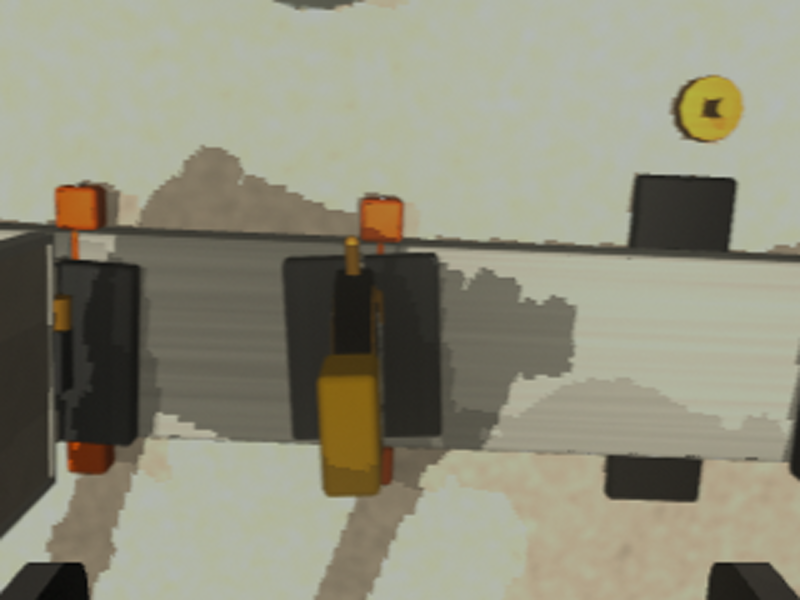

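```bash
python3 pk.py w9 160 80 2.5 .045 "284,258 437,254 441,436 293,438"
python3 pk.py w9 160 80 2.5 .143 "319,376 377,375 379,494 323,495"
echo D; python3 pk.py w9 160 80 2.5 .033 "381,246 381,254"
```

```text
mean [ 0.6148 -0.1167]
[ 0.6405 -0.0877] len 48.7 mm dir -80.5
[ 0.6485 -0.1358] len 60.4 mm dir -170.2
[ 0.5889 -0.146 ] len 49.4 mm dir 98.8
[ 0.5814 -0.0972] len 59.9 mm dir 9.1
mean [ 0.6147 -0.1169]
[ 0.628  -0.1082] len 13.3 mm dir -81.0
[ 0.6301 -0.1213] len 29.0 mm dir -171.4
[ 0.6014 -0.1257] len 13.3 mm dir 99.1
[ 0.5993 -0.1125] len 29.0 mm dir 8.7
D
mean [ 0.6459 -0.1179]
[ 0.6472 -0.1177] len 2.6 mm dir -172.3
[ 0.6446 -0.1181] len 2.6 mm dir 7.7
```

```bash
python3 go.py .6148 -.1168 .145 9; python3 -m creep '[{"dp":[0.0015,0.02,-0.013],"rot":[0.1,-1,0],"fingers":0.06},{"dp":[0,0.03,0],"rot":[0,0,0],"fingers":0.055},{"dp":[0,0.03,0],"rot":[0,0,0],"fingers":0.05},{"dp":[0,0.018,0],"rot":[0,0,0],"fingers":0.045},{"dp":[0,0,0],"rot":[0,0,0],"fingers":0.045}]' 60;  python3 go.py .6148 -.1168 .139 9
```

```text
t 12.48 at [ 0.6185 -0.1273  0.245 ] F [-0.1  0.1 -1.1] op 0.996
dp [ 0.0024  0.1001 -0.0104] rot [ 0.29 -1.   -0.1 ]
time: 12.9
ee_pos: [0.6157, -0.1105, 0.1435]
tcp_rot: [[-0.988, 0.005, 0.157], [-0.157, 0.006, -0.988], [-0.006, -1.0, -0.005]]
contact_force: [0.1, 0.3, -1.6]
opening: 0.528
t 12.90 at [ 0.6157 -0.1105  0.1435] F [ 0.1  0.3 -1.6] op 0.528
dp [0.0019 0.0045 0.0061] rot [ 0.28  0.06 -0.32]
```

```bash
python3 -m creep '[{"dp":[0.0018,0.004,0.006],"rot":[0.3,0,-0.3],"fingers":0.045},{"dp":[0,0,0],"rot":[0,0,0],"fingers":0.04}]' 60;  python3 go.py .6148 -.1168 .139 9
```

```text
time: 13.07
ee_pos: [0.6143, -0.1148, 0.1385]
tcp_rot: [[-0.987, -0.002, 0.16], [-0.16, 0.0, -0.987], [0.002, -1.0, -0.001]]
contact_force: [0.0, -0.2, -0.7]
opening: 0.471
t 13.07 at [ 0.6143 -0.1148  0.1385] F [ 0.  -0.2 -0.7] op 0.471
dp [-0.0002 -0.0005  0.002 ] rot [0.03 0.21 0.13]
```

```bash
python3 -m creep '[{"dp":[0,0,0.002],"rot":[0,0.2,0.1],"fingers":0.02},{"dp":[0,0.001,0],"rot":[0,0,0],"fingers":0},{"dp":[0,0.001,0],"rot":[0,0,0],"fingers":0},{"dp":[0,0,0],"rot":[0,0,0],"fingers":0},{"dp":[0,0,0],"rot":[0,0,0],"fingers":0}]' 60;  python3 go.py .6148 -.1168 .139 9
```

```text
time: 13.48
ee_pos: [0.6164, -0.1168, 0.1411]
tcp_rot: [[-0.988, 0.006, 0.157], [-0.157, -0.001, -0.988], [-0.006, -1.0, 0.002]]
contact_force: [-0.2, -0.3, -2.4]
opening: 0.149
t 13.48 at [ 0.6164 -0.1168  0.1411] F [-0.2 -0.3 -2.4] op 0.149
dp [ 0.0016  0.0021 -0.0002] rot [-0.09  0.02 -0.32]
```

```bash
python3 -m creep '[{"dp":[0,-0.02,0],"rot":[0,0.5,-0.3],"fingers":0},{"dp":[0,-0.035,0],"rot":[0,0.5,0],"fingers":0},{"dp":[0,-0.035,0],"rot":[0,0.5,0],"fingers":0},{"dp":[0,-0.035,0],"rot":[0,0.5,0],"fingers":0},{"dp":[0,-0.035,0],"rot":[0,0.5,0],"fingers":0},{"dp":[0,0,0],"rot":[0,0.5,0],"fingers":0}]' 60;  python3 go.py .593 .0895 .30 5.75
```

```text
time: 13.98
ee_pos: [0.6143, -0.1162, 0.3015]
tcp_rot: [[-0.995, -0.012, 0.102], [-0.102, 0.002, -0.995], [0.011, -1.0, -0.003]]
contact_force: [1.7, -0.0, -0.5]
opening: 0.148
t 13.98 at [ 0.6143 -0.1162  0.3015] F [ 1.7 -0.  -0.5] op 0.148
dp [ 1.000e-04  2.200e-03 -2.068e-01] rot [0.18 0.11 0.65]
```

```bash
python3 -m creep '[{"dp":[0,0,-0.034],"rot":[0.1,0.1,0.6],"fingers":0},{"dp":[0,0,-0.034],"rot":[0,0,0],"fingers":0},{"dp":[0,0,-0.034],"rot":[0,0,0],"fingers":0},{"dp":[0,0,-0.034],"rot":[0,0,0],"fingers":0},{"dp":[0,0,-0.034],"rot":[0,0,0],"fingers":0},{"dp":[0,0,-0.034],"rot":[0,0,0],"fingers":0},{"dp":[0,0,0],"rot":[0,0,0],"fingers":0}]' 60;  python3 go.py .593 .0895 .155 5.75
```

```text
time: 14.57
ee_pos: [0.5947, 0.0914, 0.3027]
tcp_rot: [[-0.996, 0.005, 0.091], [-0.091, 0.001, -0.996], [-0.005, -1.0, -0.0]]
contact_force: [-0.5, -0.8, -1.8]
opening: 0.152
t 14.57 at [0.5947 0.0914 0.3027] F [-0.5 -0.8 -1.8] op 0.152
dp [0.0026 0.1476 0.0018] rot [ 0.02 -0.53 -0.29]
```

```bash
python3 -m creep '[{"dp":[0.0026,0.025,0.0018],"rot":[0,-0.5,-0.3],"fingers":0},{"dp":[0,0.035,0],"rot":[0,0,0],"fingers":0},{"dp":[0,0.035,0],"rot":[0,0,0],"fingers":0},{"dp":[0,0.03,0],"rot":[0,0,0],"fingers":0},{"dp":[0,0.015,0],"rot":[0,0,0],"fingers":0},{"dp":[0,0,0],"rot":[0,0,0],"fingers":0}]' 60;  python3 go.py .593 .0895 .145 5.75
```

```text
time: 15.07
ee_pos: [0.5921, 0.0934, 0.1577]
tcp_rot: [[-0.994, 0.005, 0.108], [-0.108, 0.001, -0.994], [-0.005, -1.0, -0.001]]
contact_force: [-1.3, -0.9, -3.3]
opening: 0.146
t 15.07 at [0.5921 0.0934 0.1577] F [-1.3 -0.9 -3.3] op 0.146
dp [-0.0005  0.0127  0.0039] rot [ 0.05  0.42 -0.27]
```

```bash
python3 -m creep '[{"dp":[-0.0005,0.007,0.0035],"rot":[0,0.4,-0.3],"fingers":0},{"dp":[0,0.004,0],"rot":[0,0,0],"fingers":0},{"dp":[0,0,0],"rot":[0,0,0],"fingers":0}]' 60;  python3 go.py .593 .0895 .141 5.75;python3 snap.py w10 160 480 80 320 2.5
```

```text
time: 15.32
ee_pos: [0.593, 0.0892, 0.1462]
tcp_rot: [[-0.995, -0.002, 0.1], [-0.1, 0.001, -0.995], [0.002, -1.0, -0.001]]
contact_force: [-0.2, -1.0, -2.9]
opening: 0.146
t 15.32 at [0.593  0.0892 0.1462] F [-0.2 -1.  -2.9] op 0.146
dp [-0.0001  0.0052 -0.0003] rot [ 0.05 -0.04  0.11]
```

View pics/w10.png

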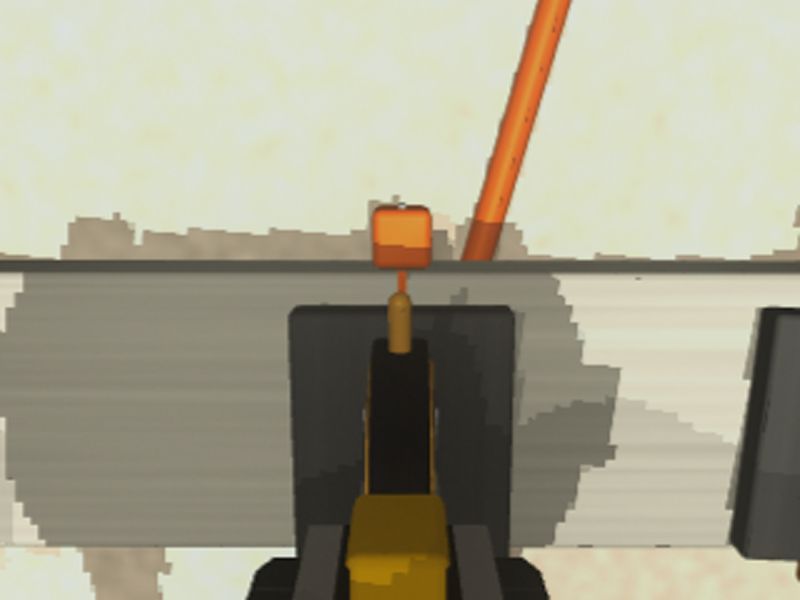

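```bash
python3 -m creep '[{"dp":[0,0.004,0],"rot":[0,0,0.1],"fingers":0},{"dp":[0,0.0015,0],"rot":[0,0,0],"fingers":0}]' 60;  python3 go.py .593 .0895 .141 5.75;python3 snap.py w11 160 480 80 320 2.5
```

```text
time: 15.53
ee_pos: [0.5946, 0.089, 0.1441]
tcp_rot: [[-0.995, 0.006, 0.099], [-0.099, 0.001, -0.995], [-0.006, -1.0, -0.001]]
contact_force: [-0.6, -0.3, -3.4]
opening: 0.148
t 15.53 at [0.5946 0.089  0.1441] F [-0.6 -0.3 -3.4] op 0.148
dp [ 0.0016  0.0031 -0.0006] rot [ 0.04 -0.06 -0.32]
```

View pics/w11.png

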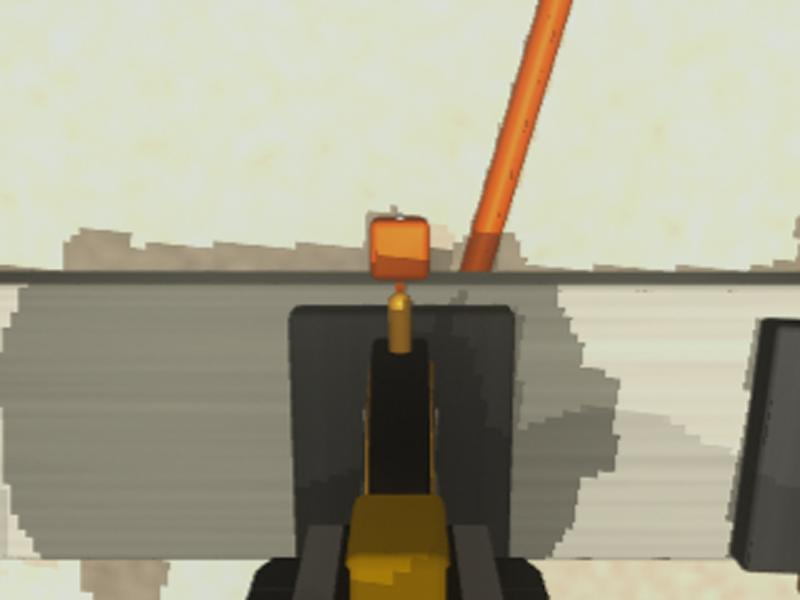

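```bash
python3 pk.py w11 160 80 2.5 .048 "290,308 514,307"; python3 pk.py w11 160 80 2.5 .033 "290,283 514,283";  python3 -m creep '[{"dp":[0.0016,0.003,-0.0002],"rot":[0,0,-0.3],"fingers":0},{"dp":[0,0.0015,0],"rot":[0,0,0],"fingers":0}]' 60;  python3 go.py .593 .0895 .141 5.75;python3 snap.py w11 160 480 80 320 2.5
```

```text
mean [0.6239 0.0928]
[0.6213 0.1173] len 49.2 mm dir -84.0
[0.6265 0.0683] len 49.2 mm dir 96.0
mean [0.6272 0.0931]
[0.6246 0.119 ] len 52.2 mm dir -84.3
[0.6298 0.0671] len 52.2 mm dir 95.7
time: 15.75
ee_pos: [0.5937, 0.0892, 0.1413]
tcp_rot: [[-0.995, 0.003, 0.099], [-0.099, 0.001, -0.995], [-0.003, -1.0, -0.001]]
contact_force: [0.4, 0.7, -3.3]
opening: 0.151
t 15.75 at [0.5937 0.0892 0.1413] F [ 0.4  0.7 -3.3] op 0.151
dp [ 0.0007  0.0003 -0.0004] rot [ 0.04 -0.06 -0.2 ]
```

View pics/w11.png

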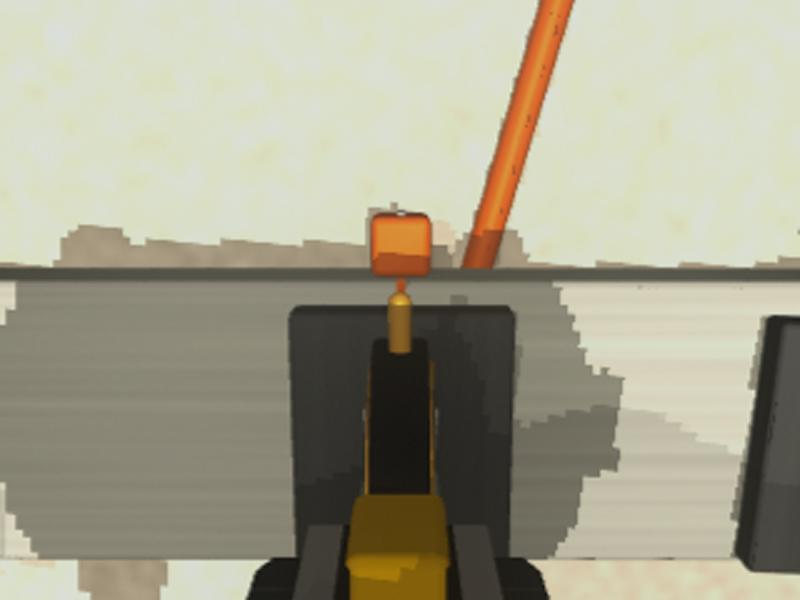

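```bash
python3 -m creep '[{"dp":[0.001,0.003,0],"rot":[0,0,-0.2],"fingers":0}]' 60;  python3 go.py .593 .0895 .141 5.75;python3 snap.py w11 160 480 80 320 2.5
```

```text
time: 15.88
ee_pos: [0.5937, 0.0889, 0.1401]
tcp_rot: [[-0.995, 0.003, 0.099], [-0.099, 0.0, -0.995], [-0.003, -1.0, 0.0]]
contact_force: [-1.9, -1.3, 16.2]
opening: 0.142
t 15.88 at [0.5937 0.0889 0.1401] F [-1.9 -1.3 16.2] op 0.142
dp [ 0.0006 -0.0009 -0.0007] rot [-0.   -0.07 -0.2 ]
```

View pics/w11.png

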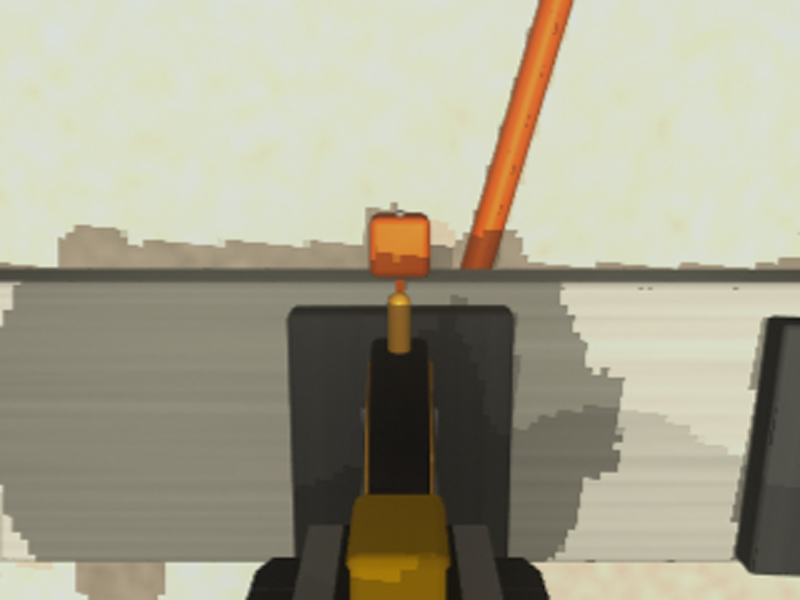

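Contact is made, and the line (u 400) matches the foot centre (u 401). Releasing, then up and on to the screen.

```bash
python3 -m creep '[{"dp":[0,0,0],"rot":[0,0,0],"fingers":0.05},{"dp":[0,0,0],"rot":[0,0,0],"fingers":0.05},{"dp":[0,-0.002,0],"rot":[0,0,0],"fingers":0.05},{"dp":[0,-0.02,0],"rot":[0,0,0],"fingers":0.06},{"dp":[0,-0.04,0],"rot":[0,0,0],"fingers":0.0854},{"dp":[0,-0.04,0],"rot":[0,0,0],"fingers":0.0854},{"dp":[0,-0.01,0],"rot":[0,0,0],"fingers":0.0854}]' 60; python3 go.py .60 -.019 .255 5;python3 snap.py w12 160 480 80 320 2.5
```

```text
time: 16.52
ee_pos: [0.5914, 0.089, 0.2529]
tcp_rot: [[-0.995, -0.004, 0.099], [-0.099, 0.0, -0.995], [0.004, -1.0, -0.0]]
contact_force: [0.2, 0.2, 1.9]
opening: 1.0
t 16.52 at [0.5914 0.089  0.2529] F [0.2 0.2 1.9] op 1.0
dp [ 0.0022 -0.0022  0.1083] rot [0.03 0.71 0.21]
```

View pics/w12.png

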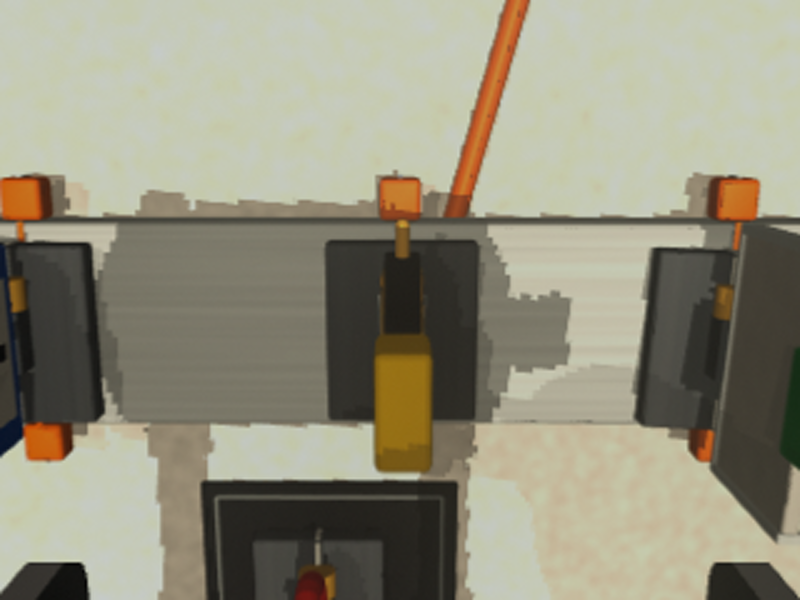

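```bash
python3 pk.py w12 160 80 2.5 .045 "326,240 479,240 477,420 328,420"; python3 -m creep '[{"dp":[0.0005,0,0.036],"rot":[0,0.7,0.2],"fingers":0.0854},{"dp":[0.0005,0,0.036],"rot":[0,0,0],"fingers":0.0854},{"dp":[0.0005,0,0.034],"rot":[0,0,0],"fingers":0.0854},{"dp":[0,0,0],"rot":[0,0,0],"fingers":0.0854},{"dp":[0,0,0],"rot":[0,0,0],"fingers":0.0854}]' 60; python3 go.py .60 -.019 .255 5;python3 snap.py w13 160 480 80 320 2.5
```

```text
mean [0.5922 0.0895]
[0.6199 0.1172] len 49.6 mm dir -84.3
[0.6249 0.0679] len 60.7 mm dir -173.7
[0.5645 0.0612] len 50.7 mm dir 95.7
[0.5594 0.1116] len 60.8 mm dir 5.3
time: 16.98
ee_pos: [0.6011, -0.0185, 0.2534]
tcp_rot: [[-0.996, 0.005, 0.091], [-0.091, 0.001, -0.996], [-0.005, -1.0, -0.001]]
contact_force: [0.5, -0.3, -0.5]
opening: 1.002
t 16.98 at [ 0.6011 -0.0185  0.2534] F [ 0.5 -0.3 -0.5] op 1.002
dp [ 0.0012 -0.0016  0.0004] rot [ 0.05  0.25 -0.3 ]
```

View pics/w13.png

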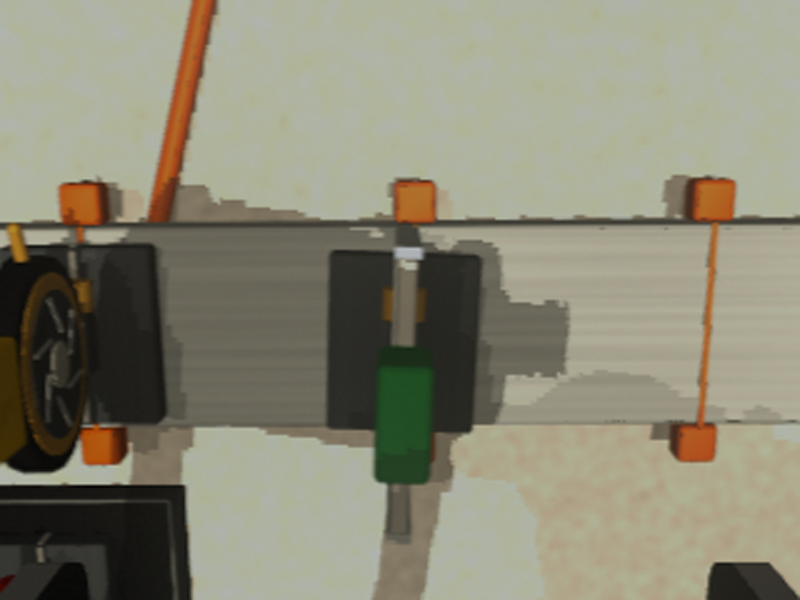

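```bash
python3 pk.py w13 160 80 2.5 .045 "331,251 481,256 472,432 328,429"; python3 pk.py w13 160 80 2.5 .143 "378,366 433,367 430,484 376,482"; echo D; python3 pk.py w13 160 80 2.5 .033 "714.5,223 701,424"; echo edges;python3 pk.py w13 160 80 2.5 .033 "180,225 780,223";python3 pk.py w13 160 80 2.5 .033 "180,426 650,425"
```

```text
mean [ 0.5997 -0.0183]
[0.6282 0.0079] len 48.9 mm dir -86.6
[ 0.6311 -0.0409] len 59.8 mm dir -176.5
[ 0.5714 -0.0446] len 49.1 mm dir 94.1
[0.5679 0.0044] len 60.4 mm dir 3.3
mean [ 0.5995 -0.0183]
[ 0.6136 -0.0108] len 13.1 mm dir -85.8
[ 0.6145 -0.0238] len 29.3 mm dir -175.7
[ 0.5853 -0.026 ] len 13.2 mm dir 93.1
[ 0.5845 -0.0128] len 29.1 mm dir 4.0
D
mean [ 0.6131 -0.1222]
[ 0.648  -0.1186] len 70.0 mm dir -174.1
[ 0.5783 -0.1258] len 70.0 mm dir 5.9
edges
mean [ 0.6404 -0.0404]
[0.6308 0.0597] len 201.0 mm dir -84.5
[ 0.65   -0.1404] len 201.0 mm dir 95.5
mean [ 0.5685 -0.0254]
[0.5606 0.0571] len 165.9 mm dir -84.6
[ 0.5763 -0.108 ] len 165.9 mm dir 95.4
```

```bash
python3 go.py .5996 -.0183 .145 3.7; python3 -m creep '[{"dp":[0.001,0.02,0],"rot":[0,1.6,-0.3],"fingers":0.06},{"dp":[0,0.035,0],"rot":[0,0,0],"fingers":0.055},{"dp":[0,0.035,0],"rot":[0,0,0],"fingers":0.05},{"dp":[0,0.018,0],"rot":[0,0,0],"fingers":0.045},{"dp":[0,0,0],"rot":[0,0,0],"fingers":0.045}]' 60;  python3 go.py .5996 -.0183 .138 3.7
```

```text
t 17.03 at [ 0.6011 -0.0185  0.2532] F [-0.2  0.8  0.4] op 0.999
dp [ 0.002   0.1082 -0.0004] rot [ 0.01  1.55 -0.27]
time: 17.45
ee_pos: [0.6008, -0.014, 0.1422]
tcp_rot: [[-0.998, 0.004, 0.066], [-0.066, 0.001, -0.998], [-0.004, -1.0, -0.001]]
contact_force: [-0.8, 0.0, -0.8]
opening: 0.533
t 17.45 at [ 0.6008 -0.014   0.1422] F [-0.8  0.  -0.8] op 0.533
dp [0.0015 0.0042 0.0042] rot [ 0.06  0.09 -0.23]
```

```bash
python3 -m creep '[{"dp":[0.0015,0.004,0.0045],"rot":[0,0.1,-0.2],"fingers":0.04},{"dp":[0,0.001,0],"rot":[0,0,0],"fingers":0.03}]' 60;  python3 go.py .5996 -.0183 .138 3.7
```

```text
time: 17.62
ee_pos: [0.5988, -0.0168, 0.1362]
tcp_rot: [[-0.998, -0.002, 0.067], [-0.067, 0.001, -0.998], [0.002, -1.0, -0.002]]
contact_force: [-0.0, 0.8, -0.0]
opening: 0.359
t 17.62 at [ 0.5988 -0.0168  0.1362] F [-0.   0.8 -0. ] op 0.359
dp [-0.0007 -0.0018  0.0015] rot [0.09 0.14 0.14]
```

```bash
python3 -m creep '[{"dp":[0,0,0.0015],"rot":[0,0.2,0.1],"fingers":0.02},{"dp":[0,0.001,0],"rot":[0,0,0],"fingers":0},{"dp":[0,0,0],"rot":[0,0,0],"fingers":0},{"dp":[0,0,0],"rot":[0,0,0],"fingers":0},{"dp":[0,0,0],"rot":[0,0,0],"fingers":0}]' 60;  python3 go.py .5996 -.0183 .138 3.7
```

```text
time: 18.03
ee_pos: [0.6005, -0.0181, 0.1393]
tcp_rot: [[-0.998, 0.005, 0.064], [-0.064, 0.001, -0.998], [-0.005, -1.0, -0.001]]
contact_force: [0.1, 0.4, -3.5]
opening: 0.146
t 18.03 at [ 0.6005 -0.0181  0.1393] F [ 0.1  0.4 -3.5] op 0.146
dp [0.001  0.0013 0.0002] rot [ 0.05 -0.05 -0.28]
```

```bash
python3 -m creep '[{"dp":[0,-0.015,0],"rot":[0,0,-0.3],"fingers":0},{"dp":[0,-0.025,0],"rot":[0,-0.7,0],"fingers":0},{"dp":[0,0,0],"rot":[0,-0.7,0],"fingers":0}]' 60;  python3 go.py .6135 -.122 .17 5.75
```

```text
time: 18.28
ee_pos: [0.5997, -0.0181, 0.1788]
tcp_rot: [[-0.996, -0.004, 0.088], [-0.089, 0.001, -0.996], [0.004, -1.0, -0.002]]
contact_force: [1.1, 0.9, -0.1]
opening: 0.143
t 18.28 at [ 0.5997 -0.0181  0.1788] F [ 1.1  0.9 -0.1] op 0.143
dp [-0.0046  0.0086  0.1047] rot [ 0.1  -0.67  0.24]
```

```bash
python3 -m creep '[{"dp":[-0.0015,0,0.034],"rot":[0.1,-0.7,0.2],"fingers":0},{"dp":[-0.0015,0,0.034],"rot":[0,0,0],"fingers":0},{"dp":[-0.0015,0,0.034],"rot":[0,0,0],"fingers":0},{"dp":[0,0.003,0],"rot":[0,0,0],"fingers":0},{"dp":[0,0.01,0],"rot":[0,0,0],"fingers":0}]' 60;  python3 go.py .6135 -.122 .147 5.75
```

```text
time: 18.7
ee_pos: [0.6165, -0.1215, 0.1655]
tcp_rot: [[-0.994, 0.006, 0.108], [-0.108, -0.0, -0.994], [-0.006, -1.0, 0.001]]
contact_force: [0.1, 0.8, -3.4]
opening: 0.149
t 18.70 at [ 0.6165 -0.1215  0.1655] F [ 0.1  0.8 -3.4] op 0.149
dp [0.0032 0.0184 0.0002] rot [-0.06  0.42 -0.34]
```

```bash
python3 -m creep '[{"dp":[0.003,0.009,0],"rot":[0,0.4,-0.3],"fingers":0},{"dp":[0,0.009,0],"rot":[0,0,0],"fingers":0},{"dp":[0,0.003,0],"rot":[0,0,0],"fingers":0}]' 60;  python3 go.py .6135 -.122 .140 5.75;python3 snap.py w14 160 480 80 320 2.5
```

```text
time: 18.95
ee_pos: [0.6117, -0.1211, 0.1375]
tcp_rot: [[-0.995, -0.006, 0.1], [-0.1, 0.0, -0.995], [0.005, -1.0, -0.001]]
contact_force: [-7.1, -4.4, 31.3]
opening: 0.153
t 18.95 at [ 0.6117 -0.1211  0.1375] F [-7.1 -4.4 31.3] op 0.153
dp [-0.0017 -0.0025  0.0011] rot [ 0.05 -0.03  0.31]
```

View pics/w14.png

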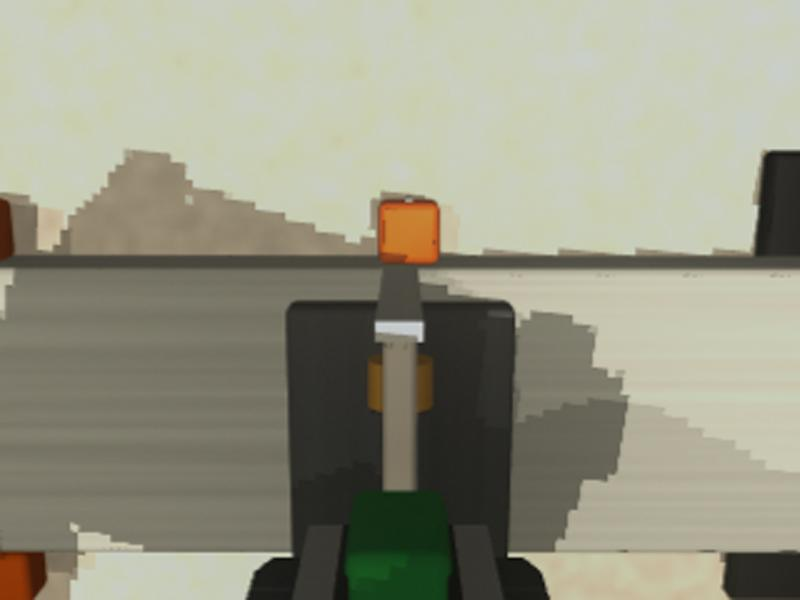

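```bash
python3 pk.py w14 160 80 2.5 .045 "288,303 513,303"; python3 pk.py w14 160 80 2.5 .033 "288,269 513,269"; python3 -m creep '[{"dp":[-0.001,-0.0025,0.0017],"rot":[0,0,0.3],"fingers":0}]' 60;  python3 go.py .6125 -.1225 .140 5.75;python3 snap.py w14 160 480 80 320 2.5
```

```text
mean [ 0.6415 -0.1169]
[ 0.6391 -0.0928] len 48.5 mm dir -84.3
[ 0.6439 -0.1411] len 48.5 mm dir 95.7
mean [ 0.6471 -0.1164]
[ 0.6446 -0.0911] len 50.7 mm dir -84.3
[ 0.6497 -0.1416] len 50.7 mm dir 95.7
time: 19.08
ee_pos: [0.6126, -0.1217, 0.1397]
tcp_rot: [[-0.995, -0.001, 0.101], [-0.101, 0.001, -0.995], [0.001, -1.0, -0.001]]
contact_force: [-0.0, -0.4, -3.8]
opening: 0.15
t 19.08 at [ 0.6126 -0.1217  0.1397] F [-0.  -0.4 -3.8] op 0.15
dp [ 0.0002 -0.0003  0.0008] rot [0.07 0.05 0.05]
```

View pics/w14.png

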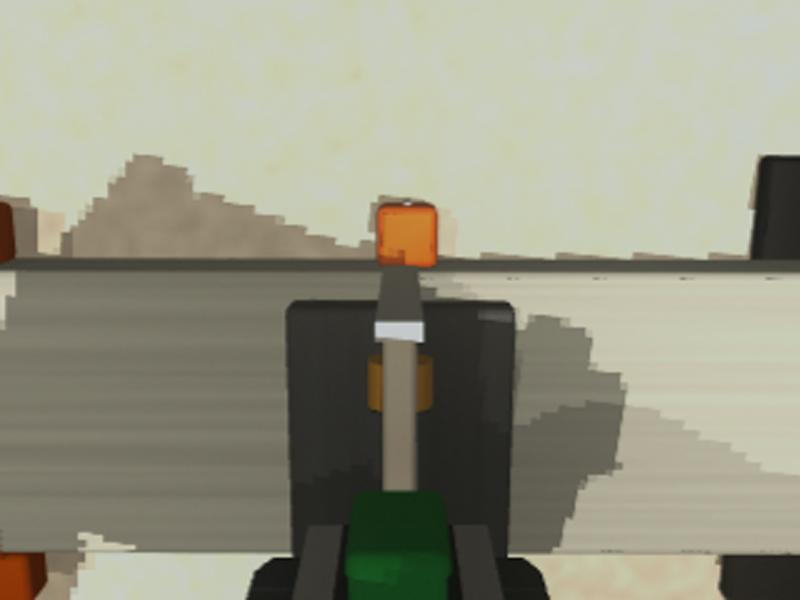

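```bash
python3 -m creep '[{"dp":[0,0.002,0.002],"rot":[0,0,0],"fingers":0}]' 60;  python3 go.py .6125 -.1225 .140 5.75;python3 snap.py w14 160 480 80 320 2.5
```

```text
time: 19.22
ee_pos: [0.6135, -0.1233, 0.1392]
tcp_rot: [[-0.995, 0.002, 0.102], [-0.102, 0.001, -0.995], [-0.002, -1.0, -0.001]]
contact_force: [-0.3, -0.3, -2.6]
opening: 0.146
t 19.22 at [ 0.6135 -0.1233  0.1392] F [-0.3 -0.3 -2.6] op 0.146
dp [ 0.0009 -0.0008 -0.0009] rot [ 0.04  0.11 -0.1 ]
```

View pics/w14.png

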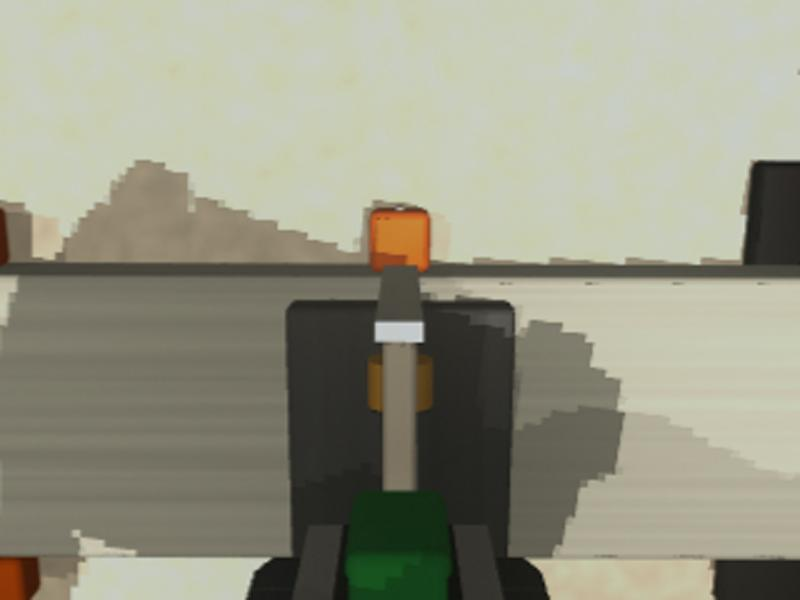

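Centred along the rail (pointer u 400, foot u 400.5). Now the last touch down.

```bash
python3 -m creep '[{"dp":[0.0005,0.002,0],"rot":[0,0,-0.1],"fingers":0}]' 60;  python3 go.py .613 -.123 .140 5.75; python3 -m creep '[{"dp":[0,0.001,0],"rot":[0,0,0],"fingers":0}]' 60;  python3 go.py .613 -.123 .140 5.75;python3 snap.py w14 160 480 80 320 2.5
```

```text
time: 19.35
ee_pos: [0.6132, -0.124, 0.1375]
tcp_rot: [[-0.995, 0.001, 0.102], [-0.102, -0.0, -0.995], [-0.001, -1.0, 0.0]]
contact_force: [-1.3, -0.8, 6.8]
opening: 0.152
t 19.35 at [ 0.6132 -0.124   0.1375] F [-1.3 -0.8  6.8] op 0.152
dp [ 0.0001 -0.0025 -0.001 ] rot [-0.02  0.1  -0.04]
time: 19.43
ee_pos: [0.6134, -0.124, 0.1376]
tcp_rot: [[-0.995, 0.002, 0.102], [-0.102, -0.001, -0.995], [-0.002, -1.0, 0.001]]
contact_force: [-1.6, 0.7, 0.6]
opening: 0.149
t 19.43 at [ 0.6134 -0.124   0.1376] F [-1.6  0.7  0.6] op 0.149
dp [ 0.0003 -0.0024 -0.001 ] rot [-0.04  0.11 -0.1 ]
```

View pics/w14.png

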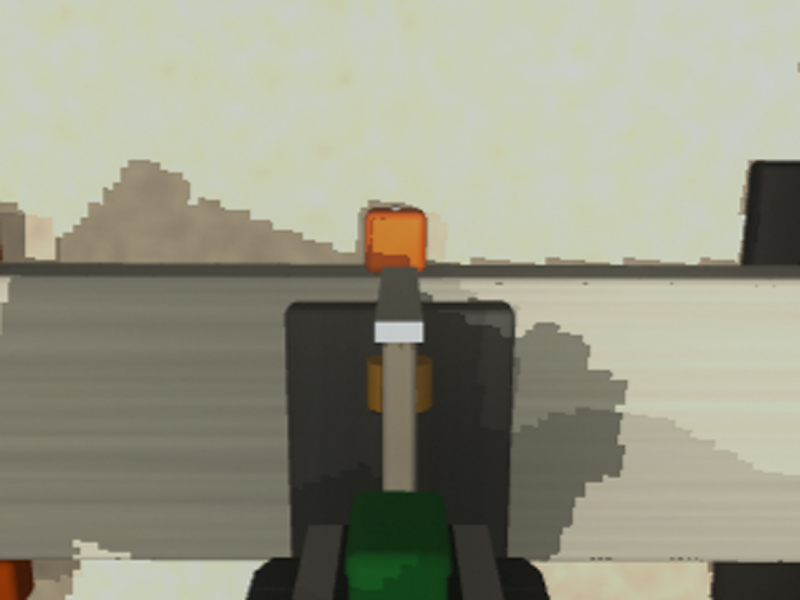

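```bash
python3 -m creep '[{"dp":[0,0,0],"rot":[0,0,0],"fingers":0.05},{"dp":[0,0,0],"rot":[0,0,0],"fingers":0.05},{"dp":[0,-0.002,0],"rot":[0,0,0],"fingers":0.05},{"dp":[0,-0.02,0],"rot":[0,0,0],"fingers":0.06},{"dp":[0,-0.04,0],"rot":[0,0,0],"fingers":0.0854},{"dp":[0,-0.04,0],"rot":[0,0,0],"fingers":0.0854},{"dp":[0,-0.01,0],"rot":[0,0,0],"fingers":0.0854}]' 60; python3 go.py .474 .107 .24 5.6;python3 snap.py w15 160 480 80 320 2.5
```

```text
time: 20.07
ee_pos: [0.6119, -0.1232, 0.2491]
tcp_rot: [[-0.995, -0.005, 0.102], [-0.102, 0.002, -0.995], [0.005, -1.0, -0.002]]
contact_force: [0.6, 0.7, 1.4]
opening: 1.0
t 20.07 at [ 0.6119 -0.1232  0.2491] F [0.6 0.7 1.4] op 1.0
dp [ 0.1136  0.0102 -0.2431] rot [0.13 0.27 0.28]
```

View pics/w15.png

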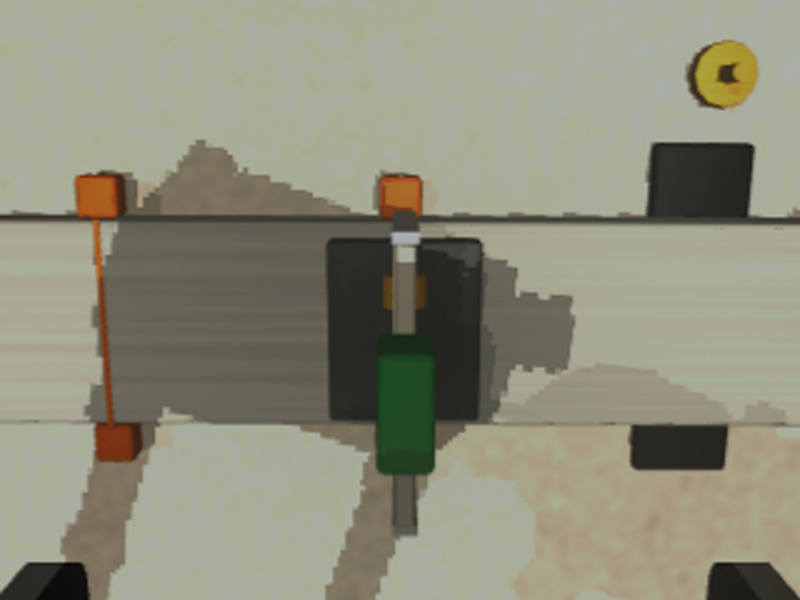

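```bash
python3 pk.py w15 160 80 2.5 .045 "327,239 482,239 479,419 330,419"; echo C;python3 pk.py w15 160 80 2.5 .033 "96.5,219 110.5,423"
python3 -m creep '[{"dp":[0.014,0,-0.0345],"rot":[0,0.3,0.3],"fingers":0.0854},{"dp":[0.016,0,-0.0345],"rot":[0,0,0],"fingers":0.0854},{"dp":[0.016,0,-0.0345],"rot":[0,0,0],"fingers":0.0854},{"dp":[0.016,0,-0.0345],"rot":[0,0,0],"fingers":0.0854},{"dp":[0.016,0,-0.0345],"rot":[0,0,0],"fingers":0.0854},{"dp":[0.016,0,-0.0345],"rot":[0,0,0],"fingers":0.0854},{"dp":[0.016,0,-0.0345],"rot":[0,0,0],"fingers":0.0854},{"dp":[0,0,0],"rot":[0,0,0],"fingers":0.0854},{"dp":[0,0,0],"rot":[0,0,0],"fingers":0.0854}]' 60;  python3 go.py .474 .107 .24 5.6;python3 snap.py w16 160 480 80 320 2.5
```

```text
mean [ 0.6136 -0.1229]
[ 0.6409 -0.0951] len 49.6 mm dir -84.1
[ 0.646  -0.1445] len 60.0 mm dir -173.8
[ 0.5863 -0.1509] len 50.1 mm dir 95.9
[ 0.5811 -0.1011] len 60.1 mm dir 5.8
C
mean [ 0.6032 -0.0213]
[ 0.6382 -0.018 ] len 70.3 mm dir -174.7
[ 0.5682 -0.0245] len 70.3 mm dir 5.3
time: 20.87
ee_pos: [0.4748, 0.1141, 0.243]
tcp_rot: [[-0.996, 0.001, 0.093], [-0.093, 0.003, -0.996], [-0.001, -1.0, -0.003]]
contact_force: [-0.2, 0.3, -0.1]
opening: 0.992
t 20.87 at [0.4748 0.1141 0.243 ] F [-0.2  0.3 -0.1] op 0.992
dp [0.0015 0.003  0.007 ] rot [ 0.19 -0.25 -0.06]
```

View pics/w16.png

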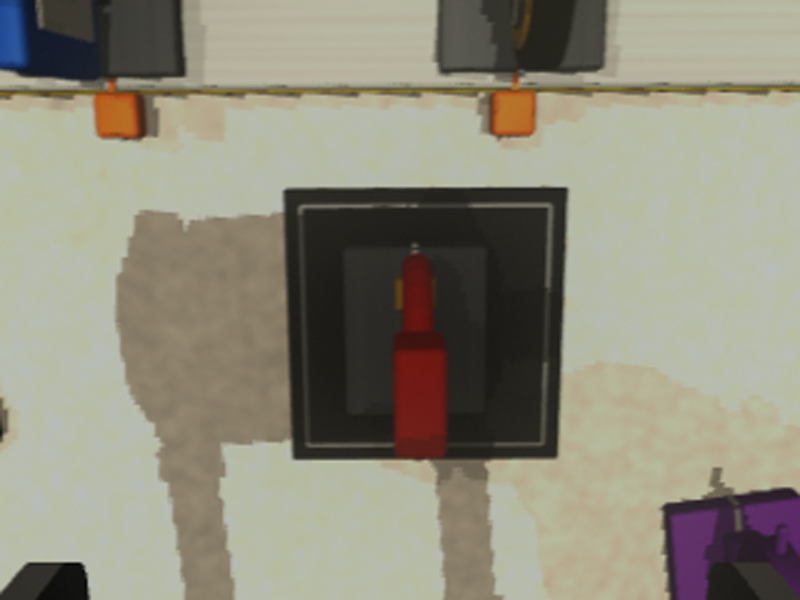

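```bash
python3 pk.py w16 160 80 2.5 .015 "345,247 485,247 484,413 347,413"; python3 pk.py w16 160 80 2.5 .113 "395,350 447,350 445,458 396,458"; python3 go.py .4745 .1075 .12 5.6
```

```text
mean [0.4732 0.1104]
[0.5004 0.1374] len 48.2 mm dir -84.6
[0.505  0.0894] len 59.3 mm dir -173.7
[0.446  0.0829] len 49.3 mm dir 95.4
[0.4413 0.1319] len 59.4 mm dir 5.3
mean [0.473  0.1101]
[0.4868 0.1181] len 13.3 mm dir -84.6
[0.4881 0.1049] len 29.0 mm dir -175.0
[0.4592 0.1023] len 12.9 mm dir 95.4
[0.458  0.1152] len 29.0 mm dir 5.8
t 20.92 at [0.475 0.114 0.243] F [ 0.6  0.8 -0.2] op 1.001
dp [0.0012 0.123  0.0069] rot [ 0.23 -0.28 -0.04]
```

```bash
python3 -m creep '[{"dp":[0.001,0.02,0.004],"rot":[0.2,-0.2,0],"fingers":0.06},{"dp":[0,0.035,0],"rot":[0,0,0],"fingers":0.055},{"dp":[0,0.035,0],"rot":[0,0,0],"fingers":0.05},{"dp":[0,0.028,0],"rot":[0,0,0],"fingers":0.045},{"dp":[0,0.008,0],"rot":[0,0,0],"fingers":0.045},{"dp":[0,0,0],"rot":[0,0,0],"fingers":0.045}]' 60;  python3 go.py .4735 .1097 .107 5.5
```

```text
time: 21.42
ee_pos: [0.479, 0.1043, 0.1133]
tcp_rot: [[-0.996, 0.006, 0.089], [-0.089, -0.001, -0.996], [-0.006, -1.0, 0.001]]
contact_force: [0.1, 1.1, 0.7]
opening: 0.53
t 21.42 at [0.479  0.1043 0.1133] F [0.1 1.1 0.7] op 0.53
dp [ 0.005   0.0063 -0.0059] rot [-0.07 -0.37 -0.37]
```

```bash
python3 -m creep '[{"dp":[0.005,0.006,-0.006],"rot":[0,-0.3,-0.3],"fingers":0.04},{"dp":[0,0.001,0],"rot":[0,0,0],"fingers":0.035}]' 60;  python3 go.py .4735 .1097 .107 5.5
```

```text
time: 21.58
ee_pos: [0.4741, 0.1087, 0.107]
tcp_rot: [[-0.996, 0.001, 0.092], [-0.092, -0.001, -0.996], [-0.001, -1.0, 0.001]]
contact_force: [-0.9, 0.2, 0.0]
opening: 0.41
t 21.58 at [0.4741 0.1087 0.107 ] F [-0.9  0.2  0. ] op 0.41
dp [ 0.0005  0.     -0.001 ] rot [-0.07 -0.22 -0.04]
```

```bash
python3 -m creep '[{"dp":[0.0005,0,-0.001],"rot":[0,-0.2,0],"fingers":0.02},{"dp":[0,0.001,0],"rot":[0,0,0],"fingers":0},{"dp":[0,0,0],"rot":[0,0,0],"fingers":0},{"dp":[0,0,0],"rot":[0,0,0],"fingers":0},{"dp":[0,0,0],"rot":[0,0,0],"fingers":0},{"dp":[0,-0.02,0],"rot":[0,0,0],"fingers":0},{"dp":[0,-0.035,0],"rot":[0,0,0],"fingers":0},{"dp":[0,-0.035,0],"rot":[0,0,0],"fingers":0}]' 60;  python3 go.py .6035 -.0213 .21 5.75
```

```text
time: 22.25
ee_pos: [0.4712, 0.1098, 0.1941]
tcp_rot: [[-0.995, -0.009, 0.097], [-0.097, -0.003, -0.995], [0.009, -1.0, 0.002]]
contact_force: [-0.2, -0.2, -1.6]
opening: 0.149
t 22.25 at [0.4712 0.1098 0.1941] F [-0.2 -0.2 -1.6] op 0.149
dp [-0.1188 -0.0167  0.1433] rot [-0.12 -0.2   0.52]
```

```bash
python3 -m creep '[{"dp":[-0.003,-0.004,0.036],"rot":[0,-0.2,0.5],"fingers":0},{"dp":[-0.01,-0.004,0.036],"rot":[0,0,0],"fingers":0},{"dp":[-0.018,-0.003,0.036],"rot":[0,0,0],"fingers":0},{"dp":[-0.03,0,0.02],"rot":[0,0,0],"fingers":0},{"dp":[-0.03,0,0.01],"rot":[0,0,0],"fingers":0},{"dp":[-0.024,0,0],"rot":[0,0,0],"fingers":0},{"dp":[0,0,0],"rot":[0,0,0],"fingers":0}]' 60;  python3 go.py .604 -.0213 .155 5.75
```

```text
time: 22.83
ee_pos: [0.6074, -0.0199, 0.2208]
tcp_rot: [[-0.994, 0.021, 0.105], [-0.105, -0.001, -0.994], [-0.021, -1.0, 0.003]]
contact_force: [-0.0, 0.5, -2.1]
opening: 0.151
t 22.83 at [ 0.6074 -0.0199  0.2208] F [-0.   0.5 -2.1] op 0.151
dp [0.005  0.0657 0.0008] rot [-0.19  0.29 -1.21]
```

```bash
python3 -m creep '[{"dp":[0.004,0.015,0],"rot":[-0.2,0.3,-1.2],"fingers":0},{"dp":[0,0.02,0],"rot":[0,0,0],"fingers":0},{"dp":[0,0.02,0],"rot":[0,0,0],"fingers":0},{"dp":[0,0.006,0],"rot":[0,0,0],"fingers":0},{"dp":[0,0,0],"rot":[0,0,0],"fingers":0}]' 60;  python3 go.py .604 -.0213 .145 5.75;python3 snap.py w17 160 480 80 320 2.5
```

```text
time: 23.25
ee_pos: [0.6011, -0.02, 0.1541]
tcp_rot: [[-0.995, -0.008, 0.099], [-0.099, 0.001, -0.995], [0.007, -1.0, -0.001]]
contact_force: [-0.4, -0.0, -1.8]
opening: 0.149
t 23.25 at [ 0.6011 -0.02    0.1541] F [-0.4 -0.  -1.8] op 0.149
dp [-0.0028  0.0091  0.0016] rot [ 0.08 -0.04  0.43]
```

View pics/w17.png

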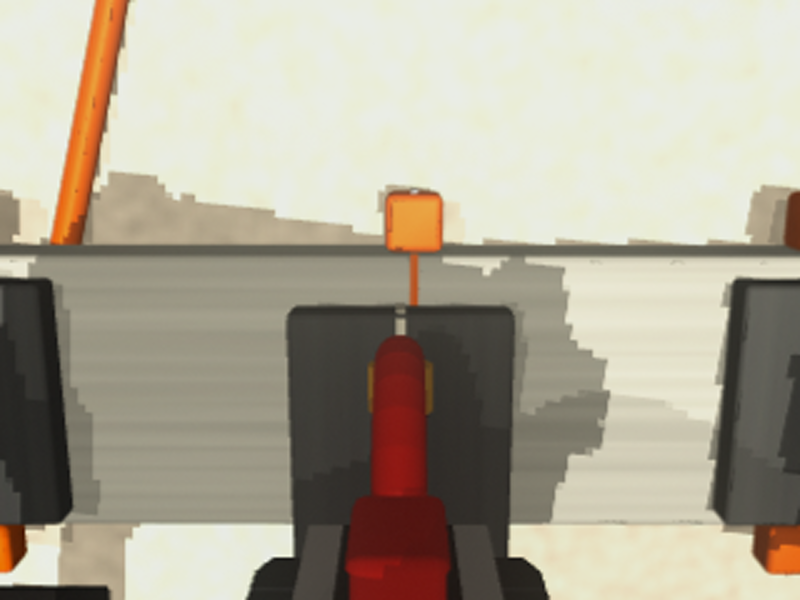

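```bash
python3 -m creep '[{"dp":[-0.0025,0.006,0.003],"rot":[0.1,0,0.4],"fingers":0},{"dp":[0,0.004,0],"rot":[0,0,0],"fingers":0},{"dp":[0,0,0],"rot":[0,0,0],"fingers":0}]' 60;  python3 go.py .604 -.0228 .142 5.75;python3 snap.py w18 160 480 80 320 2.5
```

```text
time: 23.55
ee_pos: [0.604, -0.0224, 0.1464]
tcp_rot: [[-0.995, 0.003, 0.1], [-0.1, -0.001, -0.995], [-0.003, -1.0, 0.001]]
contact_force: [-0.7, -0.3, -2.0]
opening: 0.146
t 23.55 at [ 0.604  -0.0224  0.1464] F [-0.7 -0.3 -2. ] op 0.146
dp [0.     0.0044 0.0004] rot [-0.07  0.01 -0.18]
```

View pics/w18.png

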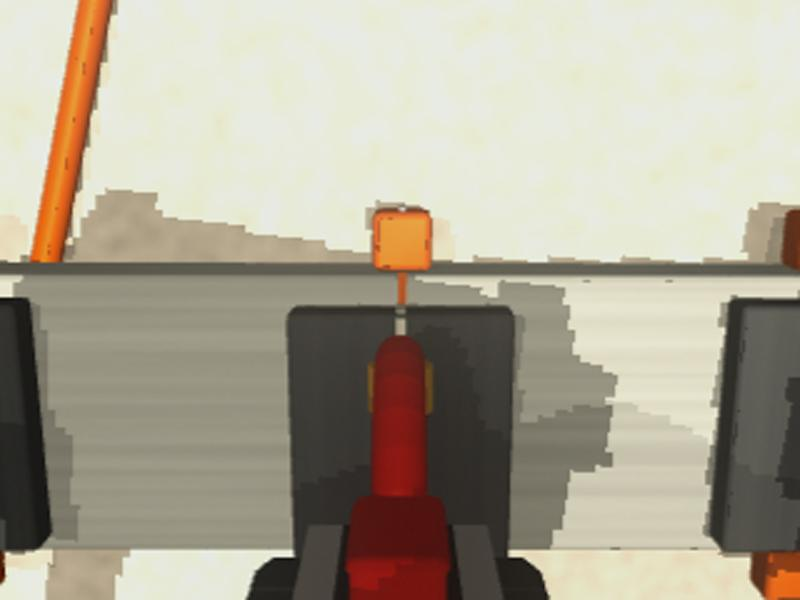

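Aligned along the rail (line u 402, foot u 401). Lowering.

```bash
python3 pk.py w18 160 80 2.5 .050 "289,308 513,308"; python3 pk.py w18 160 80 2.5 .033 "289,275 513,275"; python3 -m creep '[{"dp":[0,0.003,0],"rot":[0,0,-0.2],"fingers":0},{"dp":[0.0005,0.001,0],"rot":[0,0,0],"fingers":0}]' 60;  python3 go.py .604 -.0228 .140 5.75;python3 snap.py w18 160 480 80 320 2.5
```

```text
mean [ 0.6329 -0.0186]
[0.6304 0.0059] len 49.2 mm dir -84.2
[ 0.6353 -0.0431] len 49.2 mm dir 95.8
mean [ 0.6378 -0.0182]
[0.6352 0.008 ] len 52.6 mm dir -84.2
[ 0.6404 -0.0443] len 52.6 mm dir 95.8
time: 23.77
ee_pos: [0.6042, -0.0226, 0.1444]
tcp_rot: [[-0.995, 0.003, 0.1], [-0.1, -0.002, -0.995], [-0.003, -1.0, 0.002]]
contact_force: [0.1, -0.4, -2.1]
opening: 0.149
t 23.77 at [ 0.6042 -0.0226  0.1444] F [ 0.1 -0.4 -2.1] op 0.149
dp [0.0003 0.0044 0.0001] rot [-0.11 -0.   -0.15]
```

View pics/w18.png

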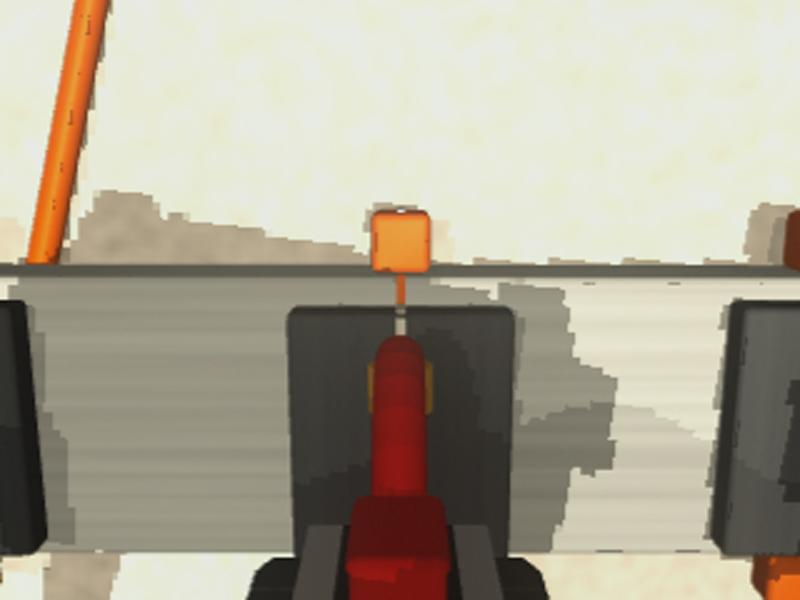

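Still centred, and the foot is 5 mm from the rail edge as it should be. Touching down.

```bash
python3 -m creep '[{"dp":[0,0.003,0],"rot":[0,0,-0.1],"fingers":0},{"dp":[0,0.0015,0],"rot":[0,0,0],"fingers":0}]' 60;  python3 go.py .604 -.0228 .140 5.75; python3 -m creep '[{"dp":[0,0.002,0],"rot":[0,0,0],"fingers":0}]' 60;  python3 go.py .604 -.0228 .140 5.75;python3 snap.py w18 160 480 80 320 2.5
```

```text
time: 23.98
ee_pos: [0.6047, -0.0227, 0.1408]
tcp_rot: [[-0.995, 0.003, 0.1], [-0.1, -0.002, -0.995], [-0.003, -1.0, 0.002]]
contact_force: [-0.2, -0.1, -2.7]
opening: 0.152
t 23.98 at [ 0.6047 -0.0227  0.1408] F [-0.2 -0.1 -2.7] op 0.152
dp [0.0007 0.0008 0.    ] rot [-0.13 -0.   -0.15]
time: 24.07
ee_pos: [0.6048, -0.0227, 0.1389]
tcp_rot: [[-0.995, 0.003, 0.1], [-0.1, -0.002, -0.995], [-0.003, -1.0, 0.002]]
contact_force: [0.4, 0.7, -2.5]
opening: 0.147
t 24.07 at [ 0.6048 -0.0227  0.1389] F [ 0.4  0.7 -2.5] op 0.147
dp [ 0.0008 -0.0011 -0.    ] rot [-0.14  0.   -0.18]
```

View pics/w18.png

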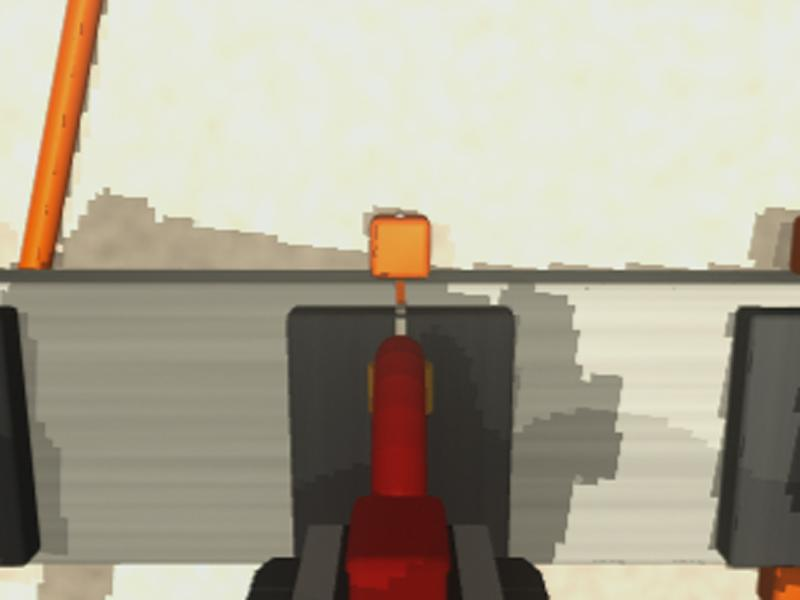

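```bash
python3 -m creep '[{"dp":[0.001,0.002,0],"rot":[0,0,-0.1],"fingers":0}]' 60;  python3 go.py .604 -.0228 .138 5.75; python3 -m creep '[{"dp":[0.0005,0.001,0],"rot":[0,0,0],"fingers":0}]' 60;  python3 go.py .604 -.0228 .138 5.75;python3 snap.py w18 160 480 80 320 2.5
```

```text
time: 24.2
ee_pos: [0.6048, -0.0231, 0.1387]
tcp_rot: [[-0.995, 0.005, 0.1], [-0.1, -0.003, -0.995], [-0.005, -1.0, 0.003]]
contact_force: [-0.5, -1.2, 11.5]
opening: 0.148
t 24.20 at [ 0.6048 -0.0231  0.1387] F [-0.5 -1.2 11.5] op 0.148
dp [ 0.0007  0.0007 -0.0004] rot [-0.2  -0.01 -0.28]
time: 24.28
ee_pos: [0.6047, -0.0231, 0.1389]
tcp_rot: [[-0.995, 0.007, 0.1], [-0.1, -0.003, -0.995], [-0.007, -1.0, 0.003]]
contact_force: [0.3, 1.6, 1.0]
opening: 0.148
t 24.28 at [ 0.6047 -0.0231  0.1389] F [0.3 1.6 1. ] op 0.148
dp [ 0.0007  0.0009 -0.0004] rot [-0.2  -0.01 -0.39]
```

View pics/w18.png

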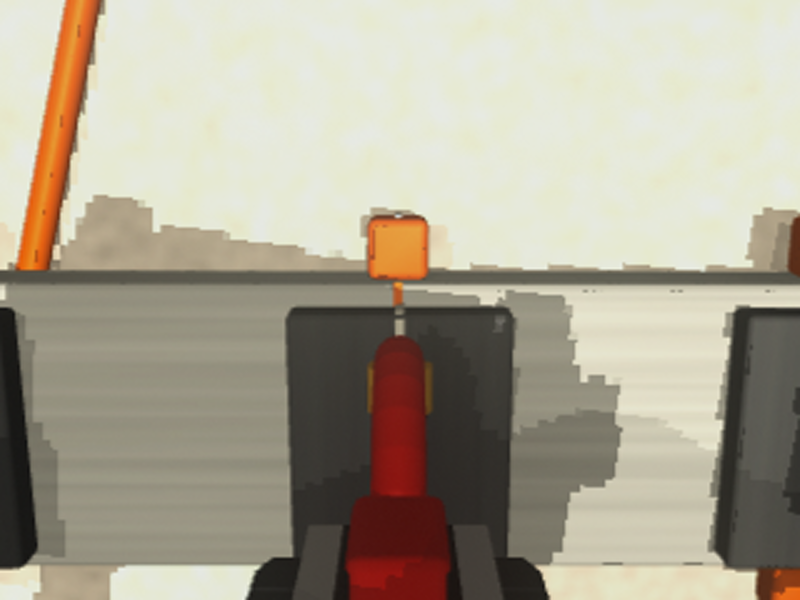

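On the rail with the line at u 398 and the foot at u 400, under 1 mm apart. Releasing.

```bash
python3 -m creep '[{"dp":[0,0,0],"rot":[0,0,0],"fingers":0.05},{"dp":[0,0,0],"rot":[0,0,0],"fingers":0.05},{"dp":[0,-0.002,0],"rot":[0,0,0],"fingers":0.05},{"dp":[0,-0.02,0],"rot":[0,0,0],"fingers":0.06},{"dp":[0,-0.04,0],"rot":[0,0,0],"fingers":0.0854},{"dp":[0,-0.04,0],"rot":[0,0,0],"fingers":0.0854},{"dp":[0,-0.03,0],"rot":[0,0,0],"fingers":0.0854},{"dp":[0,0,0],"rot":[0,0,0],"fingers":0.0854}]' 60; python3 go.py .60 -.02 .26 5.6;python3 snap.py w19 0 640 60 460 1.25; python3 - <<'E'
from h import *
im=bot.read_camera("scene");cv2.imwrite("pics/s9.png",cv2.resize(im[60:360,120:580,::-1],None,fx=1.7,fy=1.7))
E
```

```text
time: 25.0
ee_pos: [0.6015, -0.0226, 0.2704]
tcp_rot: [[-0.995, -0.005, 0.1], [-0.1, -0.002, -0.995], [0.005, -1.0, 0.002]]
contact_force: [1.2, 0.4, 0.5]
opening: 1.001
t 25.00 at [ 0.6015 -0.0226  0.2704] F [1.2 0.4 0.5] op 1.001
dp [ 0.0011  0.0104 -0.0028] rot [-0.1   0.14  0.28]
```

View pics/w19.png

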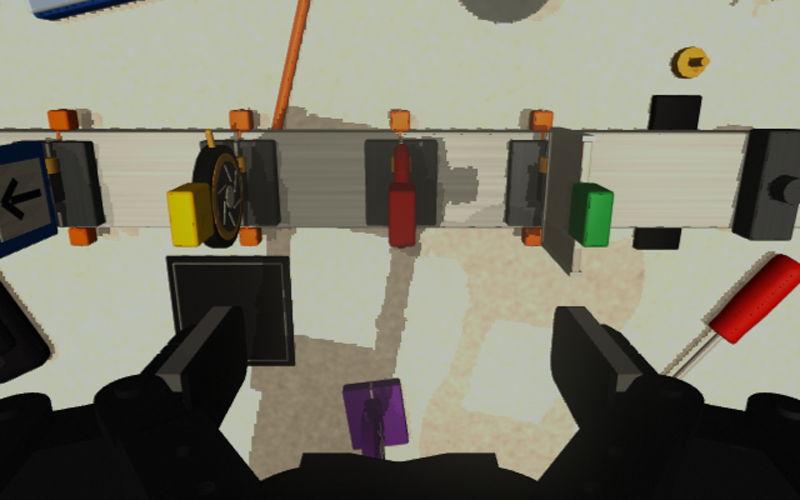

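View pics/s9.png

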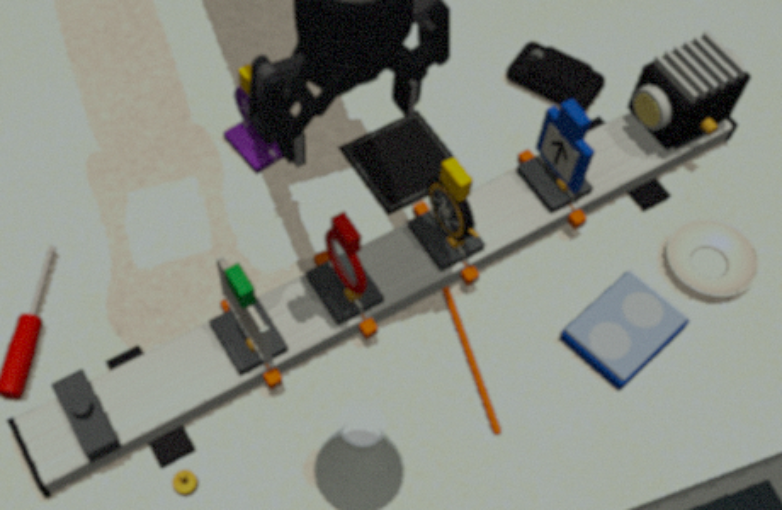

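The order from the lamp is now slide, iris, lens, screen, all upright, and both look-alikes are untouched. One last measurement of the lens, then hand-in.

```bash
python3 - <<'E'
import pickle,cv2
im=pickle.load(open("w19.pkl","rb"))[1]
cv2.imwrite("pics/w20.png",cv2.resize(im[130:260,240:400,::-1],None,fx=4.5,fy=4.5,interpolation=cv2.INTER_CUBIC))
E
```

```text
(no output)
```

View pics/w20.png

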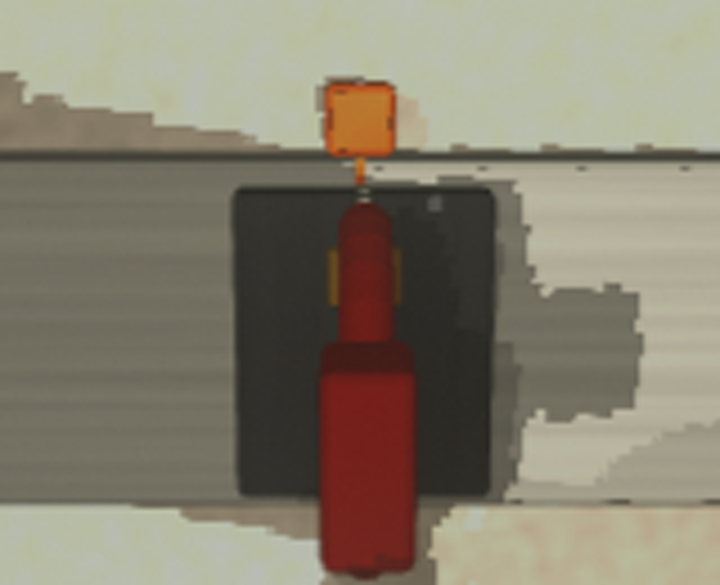

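```bash
python3 pk.py w19 240 130 4.5 .045 "233,187 495,188 490,496 237,496"; echo rail; python3 pk.py w19 240 130 4.5 .033 "361,160 365,503"; python3 -c "
from cell import bot
o=bot.get_obs();print(o['time'],o['contact_force']);print(bot.finish_job())"
```

```text
mean [ 0.604  -0.0223]
[0.6317 0.0053] len 49.5 mm dir -84.5
[ 0.6364 -0.044 ] len 60.3 mm dir -174.0
[ 0.5764 -0.0502] len 50.0 mm dir 95.7
[ 5.714e-01 -4.000e-04] len 60.5 mm dir 5.5
rail
mean [ 0.6037 -0.0223]
[ 0.6381 -0.0184] len 69.3 mm dir -173.5
[ 0.5693 -0.0262] len 69.3 mm dir 6.5
25.1 [ 0.53924049 -0.19147717 -0.63893264]
the job is handed in; nothing more can be done
None
```

The four holders now stand in the asked order from the lamp: slide, iris, lens, screen, one at each clip mark. I moved the lens to the mat, the slide to the first mark, the iris to the second, the screen to the fourth, and then the lens from the mat to the third. The job was handed in at 25.1 s.

Wrist-camera measurements after each release:

| Holder | Distance from its mark | Squareness to the rail |
|---|---|---|
| Slide | about 1 mm along, 1 mm across | within 0.5° |
| Iris | about 0.1 mm | within 0.5° |
| Lens | within 1 mm | within 0.5° |
| Screen | about 1 mm | within 0.5° |

- **Final picture:** all four holders were upright, the mat was empty, both look-alikes stood untouched, and the gripper was open and well clear.
- **Forces:** no check failed. The highest force I read was about 31 N at the wrist, when the screen first touched down. I eased it off and set it down again.
- **Disagreement:** camera and arm readings of the same positions differed by 1–2 mm, so I set each final position from the mark and the foot seen in the same picture.

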